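Lock down a spring-lift stock bin and stow it under the shelf

TASK

Take the wooden press block from its mat and press the sprung plate of the loose wire bin squarely down, firmly but without ramming it, until it bottoms out level and both side catches hold it down; then stand the block back on its mat. Slide the bin by its handle into the empty bay under the wire shelf, straight and flush with the shelf's front, without bumping the shelf, lifting or tipping the bin, or disturbing the other stock on the bench.

Things in the scene. Friction and masses are not known exactly. Their poses are not given: they have to be found in the camera images.
- block: Press block (the tamper), loose, wood, 0.4 kg: square flat board 100 x 100 x 16 mm with an upright flat-sided handle in its middle, 50 mm long (block x), 24 mm wide (block y), up to 100 mm above the underside. Stands on its mat. Origin: centre of the underside; z up through the handle.
- block_handle (a point): Point on the block's handle axis 78 mm above the block's underside, where to grip it across its 24 mm width.
- mat: Fixed black rubber mat, 130 x 130 x 3 mm, lying to the left or the right of the bin, on which the block stands. Origin: centre of its underside, on the bench.
- bin: The loose spring-lift stock bin, about 0.9 kg, on smooth plastic glides: open white wire box 130 mm deep (bin x), 160 mm wide (bin y), rim 90 mm high, grey catch housings on its side walls (184 mm wide over both; leave the release tabs alone), a black handle bar sticking out of its front (-x) wall. Origin: centre of its underside; x points to its back, away from the handle.
- bin_mouth (a point): Centre of the bin's mouth, at rim height. Inside, midway along each side wall (+y, -y), a sloped spring catch reaches in to 59 mm from the middle: the plate's edge pushes it aside and it snaps over the plate once fully down. So the board must come down centred (+-8 mm) and parallel to the bin. The catches and stops are set up to 13 mm up or down from bin to bin: not measured, to be felt.
- bin_handle (a point): Middle of the grip of the bin's front handle: a bar 80 mm long along bin x, 22 mm wide (bin y), 26 mm high, lying level; this point is 115 mm before the bin's middle and 59 mm above the bench. Grip it across its 22 mm width.
- lift_plate: The bin's sprung aluminium floor plate, 112 (bin x) x 132 (bin y) x 4 mm. Origin: centre of its underside; z up. Free, its top is 104 mm above the bin's underside. Springs push up with 3 N at the top, 8 to 10 N at the bottom, plus 2 to 5 N to pass the catches; pressed off-centre it rocks up to 0.16 rad and only one side catches. Firm stops: plate top 33 to 59 mm above the bin's underside.
- plate_travel (a joint): How far the plate is pressed down, m: 0 free at the top, 0.045 to 0.071 at the stops; latched it stays 2 mm short of its stops.
- shelf: Fixed low white wire shelf at the back of the bench, 140 mm deep (shelf x), 450 mm wide (shelf y): wire deck, underside 97 mm, top 105 mm above the bench, on three upright side frames 6 mm thick at y = -222, 0 and +222 mm: two bays 216 mm wide, open to the front (-x). A low stop rail 80 mm behind its middle; small cartons on the deck's rear corners. Origin: centre of its footprint on the bench.
- bay: The empty bay: a sheet of paper lining 130 x 204 mm on the bench under the deck, fixed. Origin: its centre, on the bench; x points to the back of the shelf. A bin standing with its origin here and its axes parallel is stowed, its front wall flush (5 mm behind) with the deck's front edge.
- full_basket: Plain wire basket without handle, 130 x 184 x 90 mm, full of brown fittings, already stowed in the other bay, fixed. Origin: centre of its underside.
- elbow: Bystander: brown pipe elbow lying on the bench, legs about 46 mm along its x and y, 55 mm high, loose.
- coupling: Bystander: brown pipe coupling standing on end, 66 mm across, 70 mm high, loose.
- tee: Bystander: brown pipe tee lying on the bench, 112 mm along its y, 49 mm high, loose.
- cement_tin: Bystander: tin, 72 mm across, 95 mm high, loose.
- blue_cap: Bystander: blue pipe cap, 60 mm across, 34 mm high, loose.
- tape_roll: Bystander: roll of paper tape lying flat, 90 mm across, 24 mm high, loose.
- carton: Open carton of blue caps, 130 x 130 x 60 mm, on the side of the bin opposite to the mat, fixed. Origin: centre of its underside.

How it is judged:
By the outcome, as a careful person would: the job done as asked, in the order asked, and still so for the second after the job is handed in, with the robot touching nothing.
It also fails if it takes over 72 s, if anything falls off the work surface, if the arm or the gripper's body presses on something with over 40 N, if the wrist force passes 120 N, or if a joint passes its speed limit or range.

ROBOT

A 6-joint arm with a two-finger parallel gripper is mounted at the origin on the work surface. World frame = base frame: x ahead of the robot, y to its left, z up, the work surface at z = 0. Lengths are in mm, angles in rad, forces in N, time in s.
With the tool pointing down it reaches from about 350 to 775 mm from the base axis. Payload 7.3 kg.
Tool frame: the origin (TCP) lies on the centre line of the jaws, within the pads' length; the fingertips stand 17 mm ahead of it and the grasp point (between the pads) lies 2 mm behind it; z points along the fingers, y is the line along which they close (so a half turn about z gives the same grasp; the last joint's range is limited). The gripper opens to 92 mm and grips with 3 to 60 N. Pads are 19 mm wide; open, the fingers measure 130 mm over their backs; the gripper's body (75 mm by 190 mm) begins 47 mm behind the grasp point.
Start: joints at [-0.146, 0.342, 1.524, -0, 1.275, -0.146], TCP at [525.021, 0.019, 204.541] pointing down, gripper open.
Joint ranges: [-2.53, 2.53], [-0.77, 2.02], [0.04, 2.7], [-1, 4.14], [0.28, 2.66], [-3.11, 3.11]. Speed limits (rad/s): [2.57, 2.57, 3.14, 3.14, 3.14, 3.14].

INTERFACE

Orientations are given as [roll, pitch, yaw] about the fixed x, y, z axes, in that order (R = Rz(yaw) Ry(pitch) Rx(roll)).
In Python, from plant import bot gives the robot as it stands. The module is installed in compiled form; this text tells all that it offers.
- The arm moves only by the shell command python3 -m pendant 'ROWS'. ROWS is JSON, a list of rows, each a list of 3 entries, a list of its own where there are three numbers: the shift along the world's x, y, z as a fraction of full scale, then the turn, a rotation vector about the world's x, y, z as a fraction of full scale, then the opening, from -1 (shut) to 1 (fully open), so that 0 is half open. In form: [[[tx, ty, tz], [rx, ry, rz], claw], ...]. A call has exactly 10 rows; each row shifts and turns the commanded pose from where the row before left it; what a row does not reach is not made up. Full scale, the value 1, is 30 mm for a shift and 0.12 rad for a turn. A row lasts 1/12 s, in which the tool goes at most 41.7 mm and 7.16 degrees, less where a joint would pass 70% of its speed; a pose out of reach is approached as far as the arm can. A call with a number of a shift or a turn outside -1 to 1 is refused whole. A call with a gripper value outside its range is refused whole. The fingers move at their own pace and stop on an object; the grip force is fixed at half the most. Time passes only in rows, so rows that do not move let the fingers close, or fill a call up. It gives the time, the measured TCP pose, the force, the opening and the grip force at its end, in the units of the state.
- bot.get_obs(): the state, without advancing time (a new reading comes with each control period).
- bot.capture(name): name is "scene" or "side" or "wrist"; returns the picture (384x512x3 uint8, blue, green, red); there is no depth.
- bot.camera_params(name): a dict with "fovy" (degrees; the focal length in pixels is half the picture's height over the tangent of half this angle, whatever the lens; pixels are square), "cx", "cy" (the principal point, pixels), "camera_from_world" (4x4, takes a point from world to camera coordinates). Camera axes: x right, y down, z forward; pixel columns grow to the right and rows downward; lengths in mm; the calibration is good to about 2 mm. The wrist camera is an equidistant fisheye: a pixel r from the principal point sees the ray r / f radians off the axis. A picture is of the moment at which its call begins: read the wrist's pose just before it. camera_params takes no time and is no camera call; for the wrist camera it gives the pose at the moment of the call.
- bot.close_job(): hands the job in; it is judged then, once.
The state is a dict: "time": time; "joint_positions": joint angles; "dq": joint speeds; "tau": joint torques, N m; "tool_pos": TCP position; "tcp_rot": TCP orientation; "contact_force": force on the tool from outside, world axes, zero at the start; "moment": the same for the moment, N m; "grip_width": finger opening in mm; "finger_force": force on a finger pad.
Only numpy, scipy, OpenCV 4.12 (cv2) and the standard library are available. Lean on these libraries where they do the work, as an engineer would, in place of code of your own. Each camera call takes 0.05 s, during which the arm holds its last target. There are 200 camera calls.

## Working session

There is one attempt and no reset: what is moved stays moved. The work goes in short steps, Python scripts to look and compute and a shell command to move; the robot and the scene stay as the last step left them, time stands still between calls to the robot, and variables do not carry over. Pictures are saved under pics/ and viewed, at most 10 in all, crops included, and the job is handed in when it is done.

```bash
mkdir -p pics; cat > h.py <<'E'
import numpy as np, cv2
from plant import bot
def snap(n,f):
    im=bot.capture(n); cv2.imwrite('pics/'+f,im); return im
def proj(P,n):
    p=bot.camera_params(n); T=np.array(p['camera_from_world']); P=np.atleast_2d(P).astype(float)
    c=P@T[:3,:3].T+T[:3,3]; f=192/np.tan(np.radians(p['fovy']/2))
    if n=='wrist':
        r=np.hypot(c[:,0],c[:,1]); th=np.arctan2(r,c[:,2]); s=f*th/np.maximum(r,1e-9)
        return np.c_[p['cx']+s*c[:,0],p['cy']+s*c[:,1]]
    return np.c_[p['cx']+f*c[:,0]/c[:,2],p['cy']+f*c[:,1]/c[:,2]]
def unproj(uv,z,n):
    p=bot.camera_params(n); T=np.array(p['camera_from_world']); f=192/np.tan(np.radians(p['fovy']/2))
    d=np.array([(uv[0]-p['cx'])/f,(uv[1]-p['cy'])/f,1.])
    if n=='wrist':
        r=np.hypot(d[0],d[1]); d=np.array([np.sin(r)*d[0]/max(r,1e-9),np.sin(r)*d[1]/max(r,1e-9),np.cos(r)])
    o=-T[:3,:3].T@T[:3,3]; d=T[:3,:3].T@d
    return o+d*(z-o[2])/d[2]
E
python3 - <<'E'
from h import *
np.set_printoptions(precision=2,suppress=True)
o=bot.get_obs(); print(o)
for n in ('scene','side','wrist'):
    p=bot.camera_params(n); print(n,p['fovy'],p['cx'],p['cy'],np.array(p['camera_from_world']).round(3).tolist())
a=snap('scene','a.png'); b=snap('side','b.png'); c=snap('wrist','c.png')
E
```

```text
{'time': 0.0, 'joint_positions': array([-0.15,  0.34,  1.53, -0.  ,  1.28, -0.15]), 'dq': array([ 0.,  0., -0., -0., -0., -0.]), 'tau': array([  0.  , -43.12, -24.42,   0.07,   0.06,  -0.  ]), 'tool_pos': array([524.55,   0.08, 203.83]), 'tcp_rot': array([-3.14, -0.  ,  1.57]), 'contact_force': array([-0.15,  0.69, -0.02]), 'moment': array([-0.01,  0.  , -0.01]), 'finger_force': 0.0, 'grip_width': 91.74680657318235}
scene 57.65215574622409 256.8372795630692 188.21143074661933 [[-0.545, 0.839, 0.017, 277.054], [0.507, 0.345, -0.79, -190.821], [-0.668, -0.422, -0.613, 1588.97], [0.0, 0.0, 0.0, 1.0]]
side 49.36854019160735 257.6981016954421 191.62561611936383 [[0.822, -0.569, -0.002, -433.671], [-0.402, -0.579, -0.709, 264.961], [0.402, 0.584, -0.705, 970.301], [0.0, 0.0, 0.0, 1.0]]
wrist 65.70646984690485 253.20642080771788 197.09600099594408 [[1.0, 0.001, -0.002, -525.058], [0.002, -0.965, 0.263, -32.897], [-0.002, -0.263, -0.965, 390.196], [0.0, 0.0, 0.0, 1.0]]
```

```bash
python3 -c "
import cv2
for n in 'abc': cv2.imwrite(f'pics/{n}2.png',cv2.resize(cv2.imread(f'pics/{n}.png'),(800,600),interpolation=cv2.INTER_CUBIC))"
```

```text
(no output)
```

View pics/a2.png

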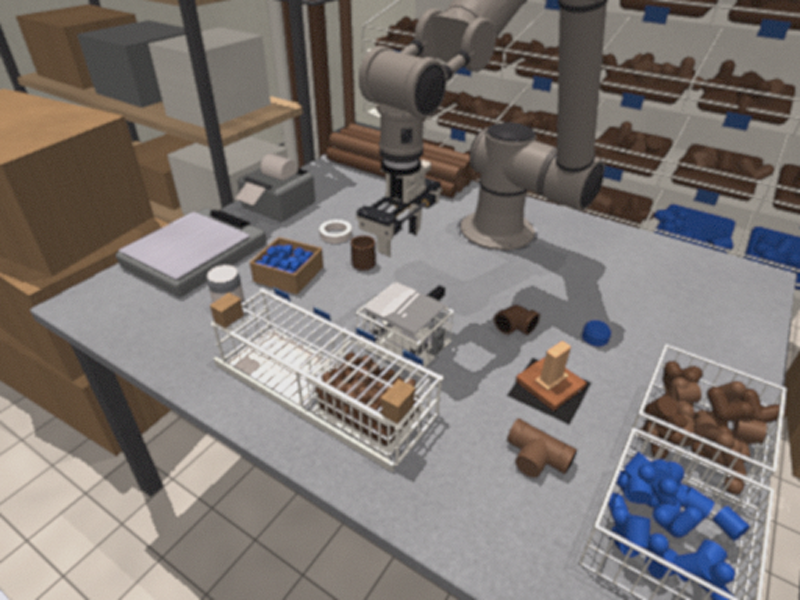

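View pics/b2.png

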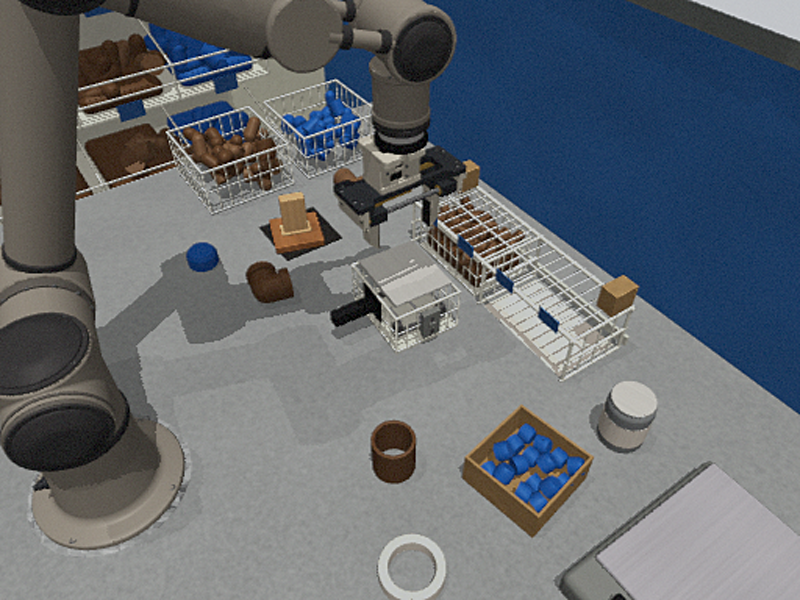

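View pics/c2.png

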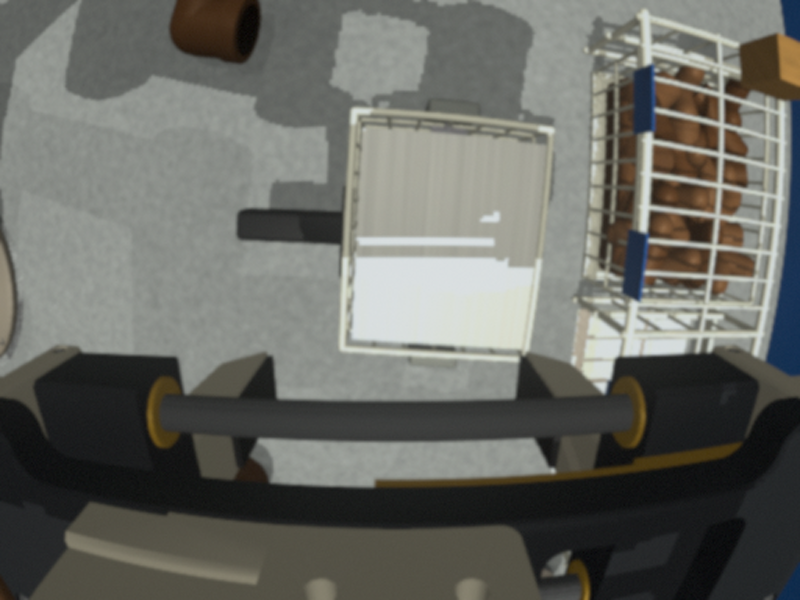

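Wrist view (800-px scale): bin rim corners at (353,110), (553,127), (530,357), (342,349), and the handle around (240..345,225). The empty bay is the robot's right (-y) one. The block on its mat shows in scene at (550,385) and in side at (300,235).

```bash
python3 - <<'E'
from h import *
np.set_printoptions(precision=1,suppress=True)
s=1/1.5625
def U(n,z,pts):
    r=[]
    for q in pts: r.append(unproj(np.array(q)*s,z,n))
    r=np.array(r); print(n,z,r[:,:2].tolist() and r[:,:2].round(1).tolist()); return r
# wrist params: pose at start (unmoved)
r=U('wrist',90,[(353,110),(553,127),(530,357),(342,349)])
print('bin c',r.mean(0),'edges',[np.linalg.norm(r[i]-r[i-1]).round(1) for i in range(4)], 'yaw',[np.arctan2(*(b-a)[[1,0]]) for a,b in((r[0],r[1]),(r[3],r[2]),)],[np.arctan2(-(b-a)[0],(b-a)[1]) for a,b in((r[3],r[0]),(r[2],r[1]))])
U('wrist',72,[(240,212),(240,240),(343,210),(343,242)])
U('scene',3,[(510,387),(550,418),(590,383),(545,355)])
U('side',3,[(262,233),(303,257),(341,237),(300,208)])
U('scene',19,[(516,380),(553,407),(587,378)])
U('side',19,[(270,237),(300,252),(327,236)])
U('scene',103,[(547,345),(570,345)])
U('side',103,[(281,195),(303,193)])
print('deck'); 
U('scene',105,[(262,290),(440,375),(400,455),(215,362)])
U('side',105,[(564,370),(632,330),(415,208)])
U('wrist',105,[(645,12),(582,300)])
U('scene',0,[(526,462),(500,320),(595,335)])
U('side',0,[(270,285),(202,262)])
U('side',0,[(393,455)])
E
```

```text
wrist 90 [[498.7, 119.3], [626.9, 112.6], [619.3, -44.1], [489.1, -37.6]]
bin c [558.5  37.5  90. ] edges [np.float64(157.2), np.float64(128.4), np.float64(156.8), np.float64(130.3)] yaw [np.float64(-0.052186044538341594), np.float64(-0.04959410374927441)] [np.float64(-0.06085086250657308), np.float64(-0.04860278508914578)]
wrist 72 [[417.3, 55.2], [416.3, 35.5], [490.0, 54.4], [489.7, 32.6]]
scene 3 [[552.8, 289.1], [583.2, 385.0], [451.6, 420.3], [425.5, 313.8]]
side 3 [[438.0, 390.9], [472.1, 273.9], [567.7, 284.6], [545.1, 422.1]]
scene 19 [[543.6, 295.6], [569.0, 382.5], [458.4, 412.6]]
side 19 [[439.0, 350.3], [467.1, 273.5], [536.6, 286.4]]
scene 103 [[505.5, 330.1], [480.5, 367.1]]
side 103 [[480.0, 356.9], [519.2, 337.9]]
deck
scene 105 [[687.5, -241.8], [691.1, 199.2], [873.2, 232.1], [892.5, -158.4]]
side 105 [[623.4, -287.0], [770.0, -289.8], [672.6, 167.6]]
wrist 105 [[691.9, 200.7], [647.5, 1.0]]
scene 0 [[698.0, 384.9], [370.4, 183.1], [297.4, 383.4]]
side 0 [[381.4, 240.8], [299.3, 379.6]]
side 0 [[366.2, -207.1]]
```

```bash
python3 -m pendant '[[[-0.1,0.5,0.3],[0,0,0],1],[[-0.1,1,0.3],[0,0,0],1],[[-0.1,1,0.2],[0,0,0],1],[[-0.1,1,0.2],[0,0,0],1],[[-0.1,1,0.2],[0,0,0],1],[[-0.1,1,0.1],[0,0,0],1],[[-0.1,1,0.1],[0,0,0],1],[[0,1,0],[0,0,0],1],[[0,0.5,0],[0,0,0],1],[[0,0,0],[0,0,0],1]]'
python3 - <<'E'
from h import *
print(bot.get_obs()['tool_pos'],bot.get_obs()['tcp_rot'],np.array(bot.camera_params('wrist')['camera_from_world']).tolist())
c=snap('wrist','d.png')
cv2.imwrite('pics/d2.png',cv2.resize(c,(800,600),interpolation=cv2.INTER_CUBIC))
s=snap('side','e.png')
E
```

```text
time: 0.98
tool_pos: [503.4, 243.0, 246.1]
tcp_rot: [-3.141, -0.001, 1.574]
contact_force: [-0.3, 0.5, -0.2]
grip_width: 92.0
finger_force: 0.0
[503.363339   242.97513215 246.05618643] [-3.14098571e+00 -7.89715914e-04  1.57434873e+00] [[0.9999879227619609, 0.004765098824806437, -0.0012033966135304645, -505.123088772471], [0.00491389516931581, -0.9649415741636762, 0.2624187723559288, 188.9281898817682], [8.924396115705164e-05, -0.262421516426755, -0.9649533355306873, 493.7451142909669], [0.0, 0.0, 0.0, 1.0]]
```

View pics/d2.png

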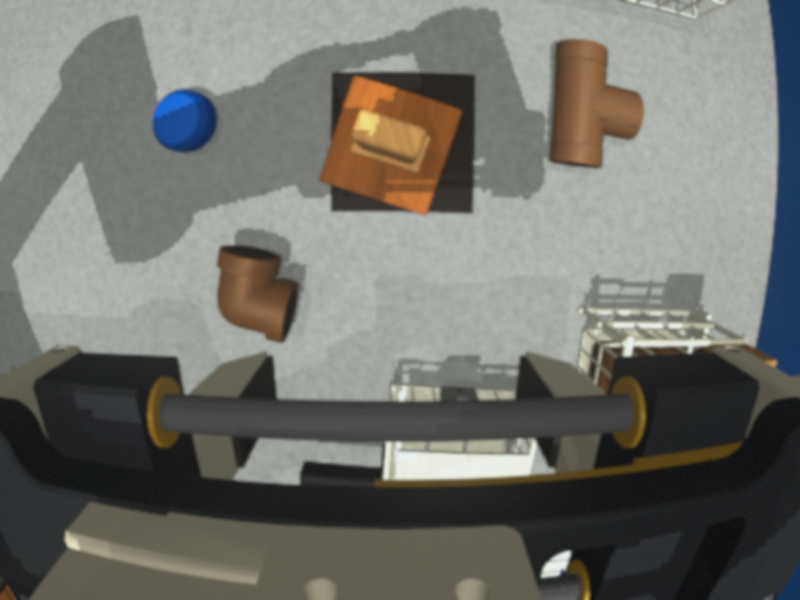

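Block board corners at (358,76), (462,108), (427,213), (320,181). The mat is axis-aligned, (332,72)-(474,212). The elbow is at (255,290), close to the path, at low height.

```bash
python3 - <<'E'
from h import *
s=1/1.5625
def U(z,pts):
    r=np.array([unproj(np.array(q)*s,z,'wrist') for q in pts]); print(z,r[:,:2].round(1).tolist(),r[:,:2].mean(0).round(1),[np.linalg.norm(r[i]-r[i-1]).round(1) for i in range(len(r))])
    e=r[1]-r[0]; g=r[2]-r[-1]; print(np.arctan2(e[1],e[0]),np.arctan2(g[1],g[0]))
U(19,[(358,76),(462,108),(427,213),(320,181)])
U(3,[(332,72),(474,74),(474,212),(332,212)])
U(103,[(360,110),(430,134),(423,160),(353,138)])
U(0,[(585,165),(270,340),(240,290)])
E
```

```text
19 [[471.3, 408.3], [561.5, 380.0], [531.6, 286.3], [438.1, 315.0]] [500.6 347.4] [np.float64(99.1), np.float64(94.5), np.float64(98.4), np.float64(97.8)]
-0.3035465865884519 -0.29776811653808394
3 [[446.3, 416.8], [574.9, 415.8], [575.8, 287.0], [446.2, 286.4]] [510.8 351.5] [np.float64(130.4), np.float64(128.5), np.float64(128.8), np.float64(129.7)]
-0.007459426307582727 0.004789342636806955
103 [[479.7, 363.7], [527.7, 346.7], [523.0, 328.4], [475.0, 343.9]] [501.3 345.7] [np.float64(20.3), np.float64(50.9), np.float64(18.9), np.float64(50.5)]
-0.3394332634903968 -0.3119864343694942
0 [[684.8, 337.0], [379.3, 161.6], [352.1, 212.8]] [472.1 237.1] [np.float64(355.2), np.float64(352.3), np.float64(58.0)]
-2.6202499924621465 0.0
```

```bash
python3 -m pendant '[[[0,0.1,0],[0,0,1],1],[[0,0.3,0],[0,0,1],1],[[0,0.4,-0.2],[0,0,1],1],[[0,0.5,-0.3],[0,0,1],1],[[0,0.5,-0.3],[0,0,1],1],[[0,0.5,-0.3],[0,0,1],1],[[0,0.4,-0.2],[0,0,1],1],[[0,0.3,-0.2],[0,0,1],1],[[-0.1,0.3,0],[0,0,1],1],[[0,0.1,0],[0,0,1],1]]'
python3 -m pendant '[[[0,0.05,-0.3],[0,0,0.5],1],[[0,0,-0.3],[0,0,0],1],[[0,0,-0.1],[0,0,0],1],[[0,0,0],[0,0,0],1],[[0,0,0],[0,0,0],1],[[0,0,0],[0,0,0],1],[[0,0,0],[0,0,0],1],[[0,0,0],[0,0,0],1],[[0,0,0],[0,0,0],1],[[0,0,0],[0,0,0],1]]'
python3 - <<'E'
from h import *
o=bot.get_obs(); print(o['tool_pos'],o['tcp_rot'])
c=snap('wrist','f.png')
cv2.imwrite('pics/f2.png',cv2.resize(c,(800,600),interpolation=cv2.INTER_CUBIC))
# expected corners overlay
for b in (np.array([500.8,346.7]),):
    R=np.array([[np.cos(-.305),-np.sin(-.305)],[np.sin(-.305),np.cos(-.305)]])
    for z,a,w in((19,50,50),(103,25,12)):
        q=np.array([[a,w],[a,-w],[-a,-w],[-a,w]])@R.T+b
        print((proj(np.c_[q,np.full(4,z)],'wrist')*1.5625).round().tolist())
E
```

```text
time: 1.92
tool_pos: [500.8, 341.4, 200.7]
tcp_rot: [-3.14, -0.001, 2.776]
contact_force: [-1.0, 0.3, -0.2]
grip_width: 91.5
finger_force: 0.0
time: 2.75
tool_pos: [501.1, 343.6, 180.7]
tcp_rot: [3.141, 0.0, 2.831]
contact_force: [0.4, 0.1, 1.2]
grip_width: 92.1
finger_force: 0.0
[501.08140226 343.55431524 180.74513032] [3.14126867e+00 2.93610029e-04 2.83074112e+00]
[[462.0, 339.0], [334.0, 340.0], [330.0, 211.0], [466.0, 210.0]]
[[419.0, 347.0], [379.0, 347.0], [377.0, 263.0], [420.0, 263.0]]
```

View pics/f2.png

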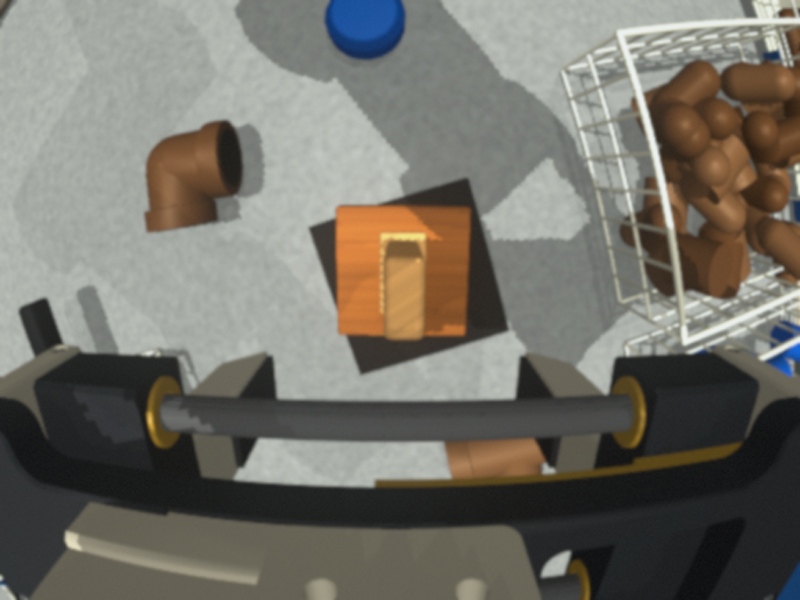

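```bash
python3 - <<'E'
from h import *
s=1/1.5625
def U(z,pts):
    r=np.array([unproj(np.array(q)*s,z,'wrist') for q in pts]); print(z,r[:,:2].mean(0).round(1),[np.linalg.norm(r[i]-r[i-1]).round(1) for i in range(len(r))])
    e=r[1]-r[0]; g=r[2]-r[-1]; print(np.arctan2(e[1],e[0]),np.arctan2(g[1],g[0]))
U(19,[(337,206),(338,334),(468,336),(471,207)])
U(103,[(384,256),(386,340),(424,340),(426,256)])
E
```

```text
19 [498.8 351.8] [np.float64(98.6), np.float64(98.7), np.float64(101.6), np.float64(99.9)]
-0.3284629808328463 -0.2986746826364474
103 [498.1 351.3] [np.float64(23.6), np.float64(49.7), np.float64(22.3), np.float64(49.8)]
-0.29227548178370666 -0.31699386923199424
```

```bash
python3 -m pendant '[[[-0.07,0.2,-0.3],[0,0,0],1],[[0,0.03,-0.6],[0,0,0.05],1],[[0,0,-0.7],[0,0,0],1],[[0,0,-0.7],[0,0,0],1],[[0,0,-0.6],[0,0,0],1],[[0,0,-0.4],[0,0,0],1],[[0,0,-0.1],[0,0,0],1],[[0,0,0],[0,0,0],1],[[0,0,0],[0,0,0],0],[[0,0,0],[0,0,0],-1]]'
python3 -m pendant '[[[0,0,0],[0,0,0],-1],[[0,0,0],[0,0,0],-1],[[0,0,0],[0,0,0],-1],[[0,0,0],[0,0,0],-1],[[0,0,0],[0,0,0],-1],[[0,0,0],[0,0,0],-1],[[0,0,0],[0,0,0],-1],[[0,0,0],[0,0,0],-1],[[0,0,0],[0,0,0],-1],[[0,0,0],[0,0,0],-1]]'
```

```text
time: 3.63
tool_pos: [499.5, 350.9, 79.5]
tcp_rot: [3.14, 0.001, 2.837]
contact_force: [-0.0, 0.1, 0.3]
grip_width: 82.8
finger_force: 0.0
time: 4.47
tool_pos: [498.8, 350.0, 78.4]
tcp_rot: [-3.141, -0.0, 2.837]
contact_force: [0.1, -2.1, 0.5]
grip_width: 23.2
finger_force: 30.0
```

```bash
python3 - <<'E'
from h import *
o=bot.get_obs(); print(o['tool_pos'],o['tcp_rot'])
c=snap('wrist','g.png')
E
python3 -m pendant '[[[0,0,0.3],[0,0,0],-1],[[0,0,0.7],[0,0,0],-1],[[0,0,0.9],[0,0,0],-1],[[0,0,0.9],[0,0,0],-1],[[0,0,0.9],[0,0,0],-1],[[0.1,-0.2,0.7],[0,0,0],-1],[[0.2,-0.5,0.5],[0,0,0.2],-1],[[0.4,-0.8,0.3],[0,0,0.4],-1],[[0.4,-0.9,0.2],[0,0,0.4],-1],[[0.5,-0.9,0],[0,0,0.4],-1]]'
python3 -m pendant '[[[0.5,-0.9,0],[0,0,0.4],-1],[[0.5,-0.9,0],[0,0,0.3],-1],[[0.5,-0.9,0],[0,0,0],-1],[[0.5,-0.9,0],[0,0,0],-1],[[0.5,-0.9,0],[0,0,0],-1],[[0.4,-0.9,0],[0,0,0],-1],[[0.4,-0.8,0],[0,0,0],-1],[[0.2,-0.5,0],[0,0,0],-1],[[0.1,-0.3,0],[0,0,0],-1],[[0,0,0],[0,0,0],-1]]'
python3 -m pendant '[[[0,0,0],[0,0,0],-1],[[0,0,0],[0,0,0],-1],[[0,0,0],[0,0,0],-1],[[0,0,0],[0,0,0],-1],[[0,0,0],[0,0,0],-1],[[0,0,0],[0,0,0],-1],[[0,0,0],[0,0,0],-1],[[0,0,0],[0,0,0],-1],[[0,0,0],[0,0,0],-1],[[0,0,0],[0,0,0],-1]]'
python3 - <<'E'
from h import *
o=bot.get_obs(); print(o)
np.save('T.npy',np.array(bot.camera_params('wrist')['camera_from_world']))
c=snap('wrist','i.png'); s=snap('scene','s.png'); snap('side','s3.png')
g=cv2.imread('pics/g.png')
cv2.imwrite('pics/i2.png',np.hstack([cv2.resize(c,(400,300),interpolation=cv2.INTER_CUBIC),cv2.resize(g,(400,300))]))
cv2.imwrite('pics/i3.png',cv2.resize(c,(800,600),interpolation=cv2.INTER_CUBIC))
E
```

```text
[498.8313279  350.00071432  78.36297844] [-3.14079597e+00 -1.19348745e-04  2.83682143e+00]
time: 5.35
tool_pos: [547.0, 251.2, 242.5]
tcp_rot: [3.14, 0.002, 3.009]
contact_force: [0.7, 0.7, -4.4]
grip_width: 22.7
finger_force: 30.0
time: 6.18
tool_pos: [655.0, 39.9, 240.1]
tcp_rot: [-3.141, -0.001, 3.087]
contact_force: [-0.7, -0.3, -4.2]
grip_width: 22.6
finger_force: 30.0
time: 7.02
tool_pos: [654.9, 41.4, 240.5]
tcp_rot: [3.141, -0.0, 3.089]
contact_force: [-1.0, 0.1, -5.3]
grip_width: 23.2
finger_force: 30.0
{'time': 7.0167, 'joint_positions': array([-5.36635623e-02,  5.74876922e-01,  1.04998514e+00,  1.06718200e-04,
        1.51677011e+00, -1.57158658e+00]), 'dq': array([ 8.33893372e-04, -2.98632757e-04,  7.63796346e-05, -2.66127454e-04,
        4.88799371e-04,  3.88933124e-05]), 'tau': array([ 5.27248532e-02, -5.94015527e+01, -2.79268008e+01, -3.47360701e-02,
        8.79132212e-02,  4.72949323e-04]), 'tool_pos': array([654.91757768,  41.36746722, 240.50661261]), 'tcp_rot': array([ 3.14148606e+00, -3.94377592e-05,  3.08871358e+00]), 'contact_force': array([-0.97763672,  0.08800751, -5.32281253]), 'moment': array([ 0.09186528, -0.04774704,  0.01686351]), 'finger_force': 29.969746470451355, 'grip_width': 23.204888911952864}
```

View pics/i3.png

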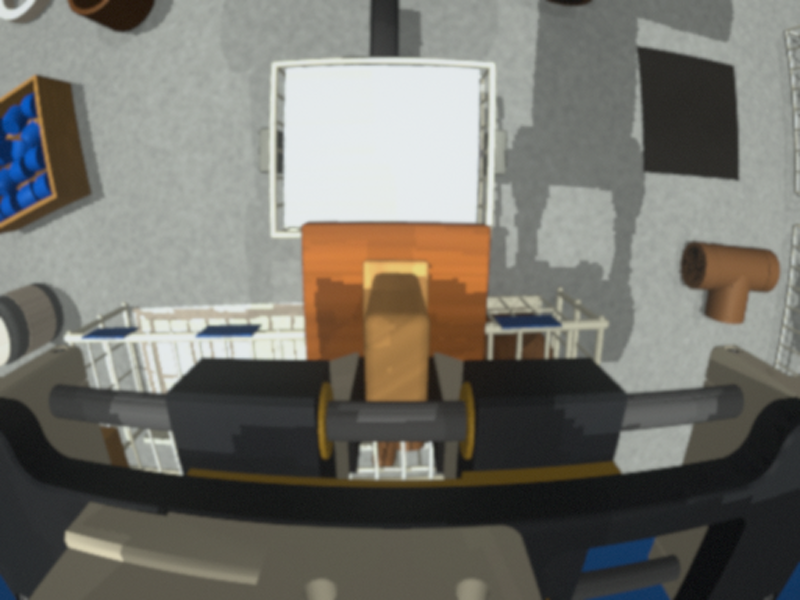

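Bin rim corners at (272,62), (494,64), (271,237), with the right side at x≈490. The mat corners are (638,46), (734,66), (738,180), (643,175). The shelf's front rail runs (68,338)-(605,323), and the board's near edge (303,224)-(489,226).

```bash
python3 - <<'E'
from h import *
s=1/1.5625
def U(z,pts,l=''):
    r=np.array([unproj(np.array(q)*s,z,'wrist') for q in pts])[:,:2]; print(l,z,r.round(1).tolist(),r.mean(0).round(1)); return r
r=U(90,[(274,64),(492,66),(273,235),(489,225)],'bin outer rim')
e=r[1]-r[0]; print('yaw',np.arctan2(-e[0],e[1]), np.linalg.norm(e)); e=r[0]-r[2]; print(np.arctan2(-e[1],-e[0]),np.linalg.norm(e)); e=r[3]-r[1]; print(np.arctan2(e[1],e[0]))
U(181,[(303,224),(489,226)],'board edge')
U(181,[(303,300),(489,300)],'board sides')
U(59+13,[(371,50),(398,50)],'handle')
U(3,[(638,46),(734,66),(738,180),(643,175)],'mat')
U(105,[(68,338),(605,323)],'shelf front')
U(105,[(66,338),(605,323),(195,331),(262,328),(490,322)],'shelf front')
c=cv2.imread('pics/i.png')[185:260,20:410]; cv2.imwrite('pics/j.png',cv2.resize(c,(780,150),interpolation=cv2.INTER_CUBIC))
a=cv2.imread('pics/s.png')[175:305,125:295]; b=cv2.imread('pics/s3.png')[90:250,250:420]
cv2.imwrite('pics/k.png',np.vstack([cv2.resize(c,(800,154),interpolation=cv2.INTER_CUBIC),np.hstack([cv2.resize(a,(400,306),interpolation=cv2.INTER_CUBIC),cv2.resize(b[:130],(400,306),interpolation=cv2.INTER_CUBIC)])]))
E
```

```text
bin outer rim 90 [[489.0, -36.8], [500.2, 119.1], [615.4, -45.3], [616.8, 111.6]] [555.4  37.1]
yaw -0.07152317611968204 156.2125072460994
-0.06741284686541958 126.7083151592168
-0.0642198161513594
board edge 181 [[602.6, -3.5], [608.6, 93.4]] [605.6  45. ]
board sides 181 [[643.4, -7.2], [648.6, 93.0]] [646.   42.9]
handle 72 [[480.5, 32.9], [481.7, 53.0]] [481.1  43. ]
mat 3 [[444.8, 291.6], [446.2, 420.7], [574.5, 418.2], [576.8, 288.6]] [510.6 354.8]
shelf front 105 [[683.4, -244.6], [691.3, 200.5]] [687.3 -22. ]
shelf front 105 [[683.3, -247.1], [691.3, 200.5], [681.4, -112.4], [681.2, -57.3], [685.1, 108.8]] [684.5 -21.5]
```

View pics/k.png

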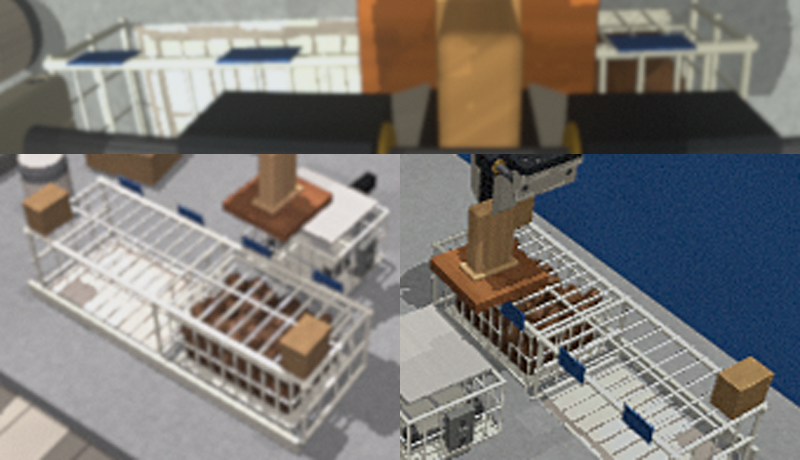

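```bash
python3 -m pendant '[[[-0.2,0,0],[0,0,-0.04],-1],[[-0.4,-0.02,0],[0,0,0],-1],[[-0.6,-0.04,-0.1],[0,0,0],-1],[[-0.6,-0.04,-0.2],[0,0,0],-1],[[-0.6,-0.04,-0.3],[0,0,0],-1],[[-0.5,-0.02,-0.4],[0,0,0],-1],[[-0.3,0,-0.4],[0,0,0],-1],[[-0.06,0,-0.3],[0,0,0],-1],[[0,0,-0.1],[0,0,0],-1],[[0,0,0],[0,0,0],-1]]'
python3 - <<'E'
from h import *
o=bot.get_obs(); print(o['tool_pos'],o['tcp_rot'],o['moment'])
print(o['contact_force'])
snap('scene','p1.png'); snap('side','p2.png')
E
```

```text
time: 8.0
tool_pos: [557.3, 36.6, 186.1]
tcp_rot: [3.141, -0.0, 3.084]
contact_force: [0.7, 0.4, -4.4]
grip_width: 22.7
finger_force: 30.0
[557.26001546  36.6113484  186.10448883] [ 3.14145073e+00 -4.32956420e-04  3.08385183e+00] [ 0.11991999 -0.09761989  0.02827314]
[ 0.69860807  0.44096004 -4.38190117]
```

```bash
python3 -m pendant '[[[0,0,-0.08],[0,0,0],-1],[[0,0,-0.1],[0,0,0],-1],[[0,0,-0.1],[0,0,0],-1],[[0,0,-0.1],[0,0,0],-1],[[0,0,-0.1],[0,0,0],-1],[[0,0,-0.1],[0,0,0],-1],[[0,0,-0.1],[0,0,0],-1],[[0,0,-0.1],[0,0,0],-1],[[0,0,-0.02],[0,0,0],-1],[[0,0,0],[0,0,0],-1]]'
python3 -m pendant '[[[0,0,-0.08],[0,0,0],-1],[[0,0,-0.1],[0,0,0],-1],[[0,0,-0.1],[0,0,0],-1],[[0,0,-0.1],[0,0,0],-1],[[0,0,-0.1],[0,0,0],-1],[[0,0,-0.1],[0,0,0],-1],[[0,0,-0.05],[0,0,0],-1],[[0,0,-0.03],[0,0,0],-1],[[0,0,0],[0,0,0],-1],[[0,0,0],[0,0,0],-1]]'
python3 -c "
from plant import bot; o=bot.get_obs(); print(o['moment'])"
```

```text
time: 8.93
tool_pos: [557.1, 36.6, 162.4]
tcp_rot: [3.141, -0.0, 3.084]
contact_force: [0.8, 0.3, 0.6]
grip_width: 23.1
finger_force: 30.0
time: 9.77
tool_pos: [557.2, 36.6, 142.8]
tcp_rot: [3.141, 0.0, 3.084]
contact_force: [0.5, -0.6, 1.2]
grip_width: 23.0
finger_force: 30.0
[ 0.12354068 -0.1361584  -0.06792117]
```

```bash
for i in 1; do
python3 -m pendant '[[[0,0,-0.02],[0,0,0],-1],[[0,0,-0.03],[0,0,0],-1],[[0,0,-0.03],[0,0,0],-1],[[0,0,-0.03],[0,0,0],-1],[[0,0,-0.03],[0,0,0],-1],[[0,0,-0.03],[0,0,0],-1],[[0,0,-0.03],[0,0,0],-1],[[0,0,0],[0,0,0],-1],[[0,0,0],[0,0,0],-1],[[0,0,0],[0,0,0],-1]]'
python3 -m pendant '[[[0,0,-0.02],[0,0,0],-1],[[0,0,-0.02],[0,0,0],-1],[[0,0,-0.02],[0,0,0],-1],[[0,0,-0.02],[0,0,0],-1],[[0,0,-0.02],[0,0,0],-1],[[0,0,0],[0,0,0],-1],[[0,0,0],[0,0,0],-1],[[0,0,0],[0,0,0],-1],[[0,0,0],[0,0,0],-1],[[0,0,0],[0,0,0],-1]]'
done
```

```text
time: 10.6
tool_pos: [557.2, 36.6, 136.8]
tcp_rot: [3.141, 0.0, 3.084]
contact_force: [0.6, 0.1, 3.0]
grip_width: 22.6
finger_force: 30.0
time: 11.43
tool_pos: [557.2, 36.6, 133.9]
tcp_rot: [3.142, 0.0, 3.084]
contact_force: [0.1, 0.0, 5.2]
grip_width: 22.9
finger_force: 30.0
```

```bash
python3 -m pendant '[[[0,0,-0.02],[0,0,0],-1],[[0,0,-0.02],[0,0,0],-1],[[0,0,-0.02],[0,0,0],-1],[[0,0,-0.02],[0,0,0],-1],[[0,0,-0.02],[0,0,0],-1],[[0,0,0],[0,0,0],-1],[[0,0,0],[0,0,0],-1],[[0,0,0],[0,0,0],-1],[[0,0,0],[0,0,0],-1],[[0,0,0],[0,0,0],-1]]'
```

```text
time: 12.27
tool_pos: [557.3, 36.6, 131.0]
tcp_rot: [3.141, 0.001, 3.084]
contact_force: [0.5, 0.9, 5.9]
grip_width: 23.1
finger_force: 30.0
```

```bash
python3 -m pendant '[[[0,0,-0.02],[0,0,0],-1],[[0,0,-0.02],[0,0,0],-1],[[0,0,-0.02],[0,0,0],-1],[[0,0,-0.02],[0,0,0],-1],[[0,0,-0.02],[0,0,0],-1],[[0,0,0],[0,0,0],-1],[[0,0,0],[0,0,0],-1],[[0,0,0],[0,0,0],-1],[[0,0,0],[0,0,0],-1],[[0,0,0],[0,0,0],-1]]'
```

```text
time: 13.1
tool_pos: [557.1, 36.6, 127.7]
tcp_rot: [3.141, -0.0, 3.084]
contact_force: [0.4, -0.1, 3.5]
grip_width: 23.3
finger_force: 30.0
```

```bash
python3 -m pendant '[[[0,0,-0.01],[0,0,0],-1],[[0,0,-0.02],[0,0,0],-1],[[0,0,-0.02],[0,0,0],-1],[[0,0,-0.01],[0,0,0],-1],[[0,0,0],[0,0,0],-1],[[0,0,0],[0,0,0],-1],[[0,0,0],[0,0,0],-1],[[0,0,0],[0,0,0],-1],[[0,0,0],[0,0,0],-1],[[0,0,0],[0,0,0],-1]]'
```

```text
time: 13.93
tool_pos: [557.1, 36.6, 125.9]
tcp_rot: [3.141, -0.0, 3.084]
contact_force: [1.0, 0.1, 2.9]
grip_width: 23.0
finger_force: 30.0
```

```bash
python3 -m pendant '[[[0,0,-0.01],[0,0,0],-1],[[0,0,-0.01],[0,0,0],-1],[[0,0,-0.01],[0,0,0],-1],[[0,0,-0.01],[0,0,0],-1],[[0,0,0],[0,0,0],-1],[[0,0,0],[0,0,0],-1],[[0,0,0],[0,0,0],-1],[[0,0,0],[0,0,0],-1],[[0,0,0],[0,0,0],-1],[[0,0,0],[0,0,0],-1]]'
python3 -c "
from plant import bot; o=bot.get_obs(); print(o['moment'])"
```

```text
time: 14.77
tool_pos: [557.0, 36.7, 124.6]
tcp_rot: [3.141, -0.0, 3.084]
contact_force: [1.2, 0.0, 3.0]
grip_width: 22.7
finger_force: 30.0
[ 0.24937646 -0.17720399 -0.03815178]
```

```bash
python3 -m pendant '[[[0,0,-0.01],[0,0,0],-1],[[0,0,-0.02],[0,0,0],-1],[[0,0,-0.02],[0,0,0],-1],[[0,0,-0.02],[0,0,0],-1],[[0,0,0],[0,0,0],-1],[[0,0,0],[0,0,0],-1],[[0,0,0],[0,0,0],-1],[[0,0,0],[0,0,0],-1],[[0,0,0],[0,0,0],-1],[[0,0,0],[0,0,0],-1]]'
```

```text
time: 15.6
tool_pos: [557.1, 36.6, 122.6]
tcp_rot: [-3.142, -0.0, 3.084]
contact_force: [-0.3, -0.6, 2.1]
grip_width: 22.7
finger_force: 30.0
```

```bash
python3 -m pendant '[[[0,0,-0.01],[0,0,0],-1],[[0,0,-0.02],[0,0,0],-1],[[0,0,-0.02],[0,0,0],-1],[[0,0,-0.02],[0,0,0],-1],[[0,0,0],[0,0,0],-1],[[0,0,0],[0,0,0],-1],[[0,0,0],[0,0,0],-1],[[0,0,0],[0,0,0],-1],[[0,0,0],[0,0,0],-1],[[0,0,0],[0,0,0],-1]]'
python3 -c "
from plant import bot; o=bot.get_obs(); print(o['moment'])"
```

```text
time: 16.43
tool_pos: [557.1, 36.7, 120.6]
tcp_rot: [3.141, 0.0, 3.084]
contact_force: [-0.0, 0.1, 4.2]
grip_width: 22.8
finger_force: 30.0
[ 0.1293431  -0.09032054 -0.01743874]
```

```bash
python3 -m pendant '[[[0,0,-0.01],[0,0,0],-1],[[0,0,-0.02],[0,0,0],-1],[[0,0,-0.02],[0,0,0],-1],[[0,0,-0.02],[0,0,0],-1],[[0,0,0],[0,0,0],-1],[[0,0,0],[0,0,0],-1],[[0,0,0],[0,0,0],-1],[[0,0,0],[0,0,0],-1],[[0,0,0],[0,0,0],-1],[[0,0,0],[0,0,0],-1]]'
```

```text
time: 17.27
tool_pos: [557.8, 36.4, 119.0]
tcp_rot: [-3.141, 0.002, 3.084]
contact_force: [1.1, -0.5, 6.2]
grip_width: 22.7
finger_force: 30.0
```

```bash
python3 -m pendant '[[[0,0,-0.01],[0,0,0],-1],[[0,0,-0.02],[0,0,0],-1],[[0,0,-0.02],[0,0,0],-1],[[0,0,-0.02],[0,0,0],-1],[[0,0,0],[0,0,0],-1],[[0,0,0],[0,0,0],-1],[[0,0,0],[0,0,0],-1],[[0,0,0],[0,0,0],-1],[[0,0,0],[0,0,0],-1],[[0,0,0],[0,0,0],-1]]'
python3 -c "
from plant import bot; o=bot.get_obs(); print(o['moment'])"
```

```text
time: 18.1
tool_pos: [558.0, 36.0, 118.6]
tcp_rot: [-3.141, 0.003, 3.084]
contact_force: [-3.0, -2.4, 18.5]
grip_width: 22.8
finger_force: 30.0
[-0.14869067  0.5448716   0.0070815 ]
```

```bash
python3 -m pendant '[[[0,0,-0.01],[0,0,0],-1],[[0,0,-0.01],[0,0,0],-1],[[0,0,-0.01],[0,0,0],-1],[[0,0,0],[0,0,0],-1],[[0,0,0],[0,0,0],-1],[[0,0,0],[0,0,0],-1],[[0,0,0],[0,0,0],-1],[[0,0,0],[0,0,0],-1],[[0,0,0],[0,0,0],-1],[[0,0,0],[0,0,0],-1]]'
python3 -c "
from plant import bot; o=bot.get_obs(); print(o['moment'])"
```

```text
time: 18.93
tool_pos: [558.1, 36.0, 118.5]
tcp_rot: [-3.141, 0.004, 3.084]
contact_force: [-5.4, -2.3, 24.0]
grip_width: 23.4
finger_force: 30.0
[-0.12679806  0.86708279  0.00294715]
```

```bash
python3 -m pendant '[[[0,0,0.03],[0,0,0],-1],[[0,0,0.04],[0,0,0],-1],[[0,0,0.04],[0,0,0],-1],[[0,0,0.04],[0,0,0],-1],[[0,0,0.04],[0,0,0],-1],[[0,0,0.04],[0,0,0],-1],[[0,0,0.02],[0,0,0],-1],[[0,0,0],[0,0,0],-1],[[0,0,0],[0,0,0],-1],[[0,0,0],[0,0,0],-1]]'
python3 -c "
from plant import bot; o=bot.get_obs(); print(o['moment'])"
```

```text
time: 19.77
tool_pos: [556.6, 36.7, 122.2]
tcp_rot: [3.141, -0.002, 3.084]
contact_force: [0.3, 0.6, -4.5]
grip_width: 22.8
finger_force: 30.0
[ 0.10043071 -0.09184337 -0.01273125]
```

```bash
python3 -m pendant '[[[0,0,0.1],[0,0,0],-1],[[0,0,0.3],[0,0,0],-1],[[0,0,0.6],[0,0,0],-1],[[0,0,0.8],[0,0,0],-1],[[0,0,0.9],[0,0,0],-1],[[0,0,0.7],[0,0,0],-1],[[-0.05,0.2,0.4],[0,0,0],-1],[[-0.1,0.5,0.2],[0,0,0],-1],[[-0.15,0.8,0.1],[0,0,0.08],-1],[[-0.15,0.9,0],[0,0,0.1],-1]]'
python3 -m pendant '[[[-0.15,0.9,0],[0,0,0.1],-1],[[-0.15,0.9,0],[0,0,0.1],-1],[[-0.15,0.9,0],[0,0,0.1],-1],[[-0.15,0.9,0],[0,0,0],-1],[[-0.15,0.9,0],[0,0,0],-1],[[-0.15,0.9,-0.1],[0,0,0],-1],[[-0.15,0.9,-0.3],[0,0,0],-1],[[-0.1,0.8,-0.5],[0,0,0],-1],[[-0.1,0.6,-0.6],[0,0,0],-1],[[0,0.3,-0.6],[0,0,0],-1]]'
python3 -m pendant '[[[0,0,-0.6],[0,0,0],-1],[[0,0,-0.6],[0,0,0],-1],[[0,0,-0.5],[0,0,0],-1],[[0,0,-0.4],[0,0,0],-1],[[0,0,-0.3],[0,0,0],-1],[[0,0,-0.1],[0,0,0],-1],[[0,0,0],[0,0,0],-1],[[0,0,0],[0,0,0],-1],[[0,0,0],[0,0,0],-1],[[0,0,0],[0,0,0],-1]]'
python3 - <<'E'
from h import *
c=snap('wrist','m.png'); a=snap('side','m2.png'); s=snap('scene','m3.png')
cv2.imwrite('pics/m4.png',np.vstack([cv2.resize(c[:230],(800,360),interpolation=cv2.INTER_CUBIC),cv2.resize(np.hstack([a[110:250,205:325],s[150:290,215:385]]),(560,240),interpolation=cv2.INTER_CUBIC) if 0 else np.hstack([cv2.resize(a[130:245,180:330],(400,240),interpolation=cv2.INTER_CUBIC),cv2.resize(s[170:285,220:370],(400,240),interpolation=cv2.INTER_CUBIC)])]))
E
```

```text
time: 20.6
tool_pos: [544.0, 108.5, 248.0]
tcp_rot: [3.142, 0.003, 3.104]
contact_force: [1.3, -0.2, -4.3]
grip_width: 23.0
finger_force: 30.0
time: 21.43
tool_pos: [505.2, 351.4, 183.3]
tcp_rot: [3.14, 0.001, -3.139]
contact_force: [-0.6, 0.1, -4.9]
grip_width: 23.2
finger_force: 30.0
time: 22.27
tool_pos: [506.6, 348.9, 108.9]
tcp_rot: [3.141, 0.002, 3.142]
contact_force: [0.6, 0.1, -4.7]
grip_width: 22.9
finger_force: 30.0
```

View pics/m4.png

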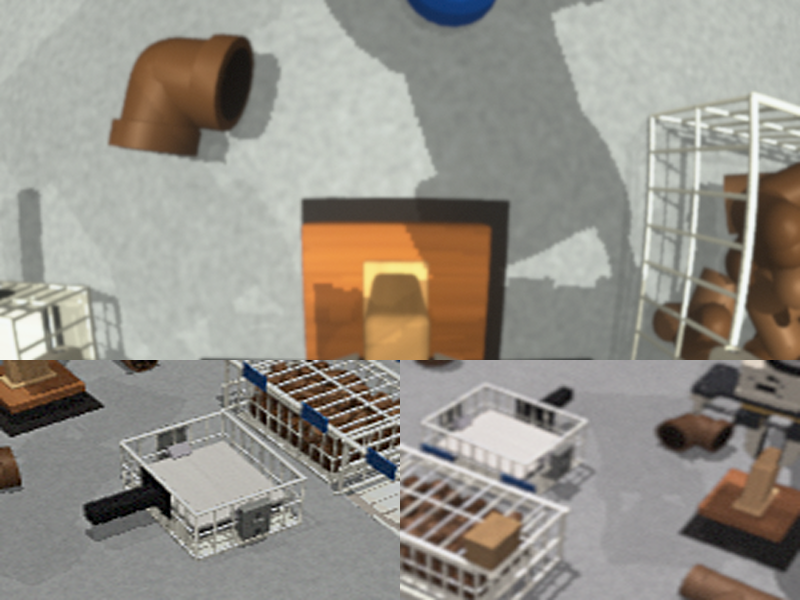

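The plate sits low and level in both views. The board hangs over the mat: mat back edge (302,199)-(508,201), board edge (303,223)-(490,224).

```bash
python3 - <<'E'
from h import *
s=1/1.5625
for z,p in((3,(302,199)),(3,(508,201)),(49.5,(303,223)),(49.5,(490,224))): print(z,unproj(np.array(p)*s,z,'wrist').round(1))
o=bot.get_obs();print(o['tool_pos'],o['tcp_rot'])
E
```

```text
3 [444.7 291.7   3. ]
3 [445.4 419.3   3. ]
49.5 [455.9 301.3  49.5]
49.5 [456.3 398.6  49.5]
[506.32225485 348.70007175 108.467859  ] [3.14111997e+00 7.47144909e-04 3.14151858e+00]
```

```bash
python3 -m pendant '[[[0.07,0.09,0],[0,0,0],-1],[[0.06,0.08,-0.1],[0,0,0],-1],[[0,0,-0.2],[0,0,0],-1],[[0,0,-0.2],[0,0,0],-1],[[0,0,-0.2],[0,0,0],-1],[[0,0,-0.12],[0,0,0],-1],[[0,0,-0.05],[0,0,0],-1],[[0,0,-0.03],[0,0,0],-1],[[0,0,0],[0,0,0],-1],[[0,0,0],[0,0,0],-1]]'
python3 -m pendant '[[[0,0,-0.02],[0,0,0],-1],[[0,0,-0.02],[0,0,0],-1],[[0,0,-0.01],[0,0,0],-1],[[0,0,0],[0,0,0],-1],[[0,0,0],[0,0,0],-1],[[0,0,0],[0,0,0],-1],[[0,0,0],[0,0,0],-1],[[0,0,0],[0,0,0],-1],[[0,0,0],[0,0,0],-1],[[0,0,0],[0,0,0],-1]]'
```

```text
time: 23.25
tool_pos: [510.2, 353.8, 81.2]
tcp_rot: [3.141, 0.0, 3.142]
contact_force: [0.1, -0.2, -4.5]
grip_width: 23.0
finger_force: 30.0
time: 24.08
tool_pos: [510.0, 353.7, 79.4]
tcp_rot: [3.141, -0.0, -3.142]
contact_force: [-0.3, 0.3, -4.2]
grip_width: 22.9
finger_force: 30.0
```

```bash
python3 -m pendant '[[[0,0,-0.02],[0,0,0],-1],[[0,0,-0.02],[0,0,0],-1],[[0,0,0],[0,0,0],-1],[[0,0,0],[0,0,0],-1],[[0,0,0],[0,0,0],-1],[[0,0,0],[0,0,0],-1],[[0,0,0],[0,0,0],-1],[[0,0,0],[0,0,0],-1],[[0,0,0],[0,0,0],-1],[[0,0,0],[0,0,0],-1]]'
```

```text
time: 24.92
tool_pos: [510.2, 353.7, 78.4]
tcp_rot: [3.141, 0.0, -3.142]
contact_force: [0.8, -1.0, -1.7]
grip_width: 23.2
finger_force: 30.0
```

```bash
python3 -m pendant '[[[0,0,-0.01],[0,0,0],-1],[[0,0,0],[0,0,0],-0.3],[[0,0,0],[0,0,0],0],[[0,0,0],[0,0,0],0.5],[[0,0,0],[0,0,0],1],[[0,0,0],[0,0,0],1],[[0,0,0],[0,0,0],1],[[0,0,0.1],[0,0,0],1],[[0,0,0.3],[0,0,0],1],[[0,0,0.6],[0,0,0],1]]'
python3 -m pendant '[[[0,0,0.8],[0,0,0],1],[[0,0,0.8],[0,0,0],1],[[0,0,0.8],[0,0,0],1],[[0,-0.1,0.8],[0,0,0],1],[[0,-0.3,0.6],[0,0,0],1],[[0,-0.3,0.3],[0,0,0],1],[[0,0,0],[0,0,0],1],[[0,0,0],[0,0,0],1],[[0,0,0],[0,0,0],1],[[0,0,0],[0,0,0],1]]'
python3 - <<'E'
from h import *
c=snap('wrist','n.png')
m=(cv2.inRange(cv2.cvtColor(c,cv2.COLOR_BGR2HSV),(5,100,60),(25,255,255)))
n,l,st,ce=cv2.connectedComponentsWithStats(m); print(st[st[:,4]>800].tolist())
o=bot.get_obs();print(o['tool_pos'],o['tcp_rot'],o['grip_width'])
R=[[50,50],[50,-50],[-50,-50],[-50,50]]
print(proj(np.c_[np.array(R)+[510,353.7],np.full(4,19)],'wrist').round().tolist())
E
```

```text
time: 25.75
tool_pos: [508.9, 353.1, 106.8]
tcp_rot: [-3.14, -0.004, -3.142]
contact_force: [0.2, 0.1, 0.5]
grip_width: 78.2
finger_force: 0.0
time: 26.58
tool_pos: [509.4, 332.7, 229.4]
tcp_rot: [-3.141, -0.003, -3.142]
contact_force: [0.8, 1.1, -1.0]
grip_width: 91.7
finger_force: 0.0
[[0, 0, 512, 384, 177160], [134, 47, 63, 53, 2243], [417, 103, 95, 128, 7645], [230, 133, 78, 76, 5686], [241, 281, 233, 31, 2352]]
[509.48497601 332.78359322 229.46983915] [-3.14069422e+00 -2.29693240e-03 -3.14135345e+00] 91.69890018278436
[[304.0, 207.0], [232.0, 207.0], [231.0, 134.0], [306.0, 135.0]]
```

```bash
python3 -m pendant '[[[0.1,-0.4,0.3],[0,0,0],1],[[0.2,-0.7,0.3],[0,0,0],1],[[0.4,-0.9,0.3],[0,0,0],1],[[0.5,-0.9,0.3],[0,0,0],1],[[0.5,-0.9,0.3],[0,0,0],1],[[0.5,-0.9,0.2],[0,0,0],1],[[0.5,-0.9,0.2],[0,0,0],1],[[0.5,-0.9,0.1],[0,0,0],1],[[0.5,-0.9,0],[0,0,0],1],[[0.5,-0.9,0],[0,0,0],1]]'
python3 -m pendant '[[[0.5,-0.9,0],[0,0,0],1],[[0.5,-0.9,0],[0,0,0],1],[[0.5,-0.9,0],[0,0,0],1],[[0.5,-0.9,0],[0,0,0],1],[[0.5,-0.7,0],[0,0,0],1],[[0.5,-0.4,0],[0,0,0],1],[[0.2,-0.2,0],[0,0,0],1],[[0.1,0,0],[0,0,0],1],[[0,0,0],[0,0,0],1],[[0,0,0],[0,0,0],1]]'
python3 -m pendant '[[[0,0,0],[0,0,0],1],[[0,0,0],[0,0,0],1],[[0,0,0],[0,0,0],1],[[0,0,0],[0,0,0],1],[[0,0,0],[0,0,0],1],[[0,0,0],[0,0,0],1],[[0,0,0],[0,0,0],1],[[0,0,0],[0,0,0],1],[[0,0,0],[0,0,0],1],[[0,0,0],[0,0,0],1]]'
python3 - <<'E'
from h import *
o=bot.get_obs();print(o['tool_pos'],o['tcp_rot'],o['grip_width'])
c=snap('wrist','q.png'); snap('scene','q2.png'); snap('side','q3.png')
cv2.imwrite('pics/q4.png',cv2.resize(c,(800,600),interpolation=cv2.INTER_CUBIC))
E
```

```text
time: 27.47
tool_pos: [636.6, 81.5, 291.6]
tcp_rot: [-3.141, 0.001, 3.141]
contact_force: [0.7, -0.2, 0.2]
grip_width: 92.2
finger_force: 0.0
time: 28.3
tool_pos: [734.8, -63.0, 290.9]
tcp_rot: [3.141, -0.0, -3.141]
contact_force: [0.0, 0.3, -0.1]
grip_width: 91.9
finger_force: 0.0
time: 29.13
tool_pos: [735.0, -63.3, 290.9]
tcp_rot: [3.142, -0.0, 3.142]
contact_force: [-0.7, -0.7, 0.6]
grip_width: 91.9
finger_force: 0.0
[735.02600663 -63.31413862 290.88845953] [ 3.14150493e+00 -4.95494587e-05  3.14154676e+00] 91.8580211252541
```

View pics/q4.png

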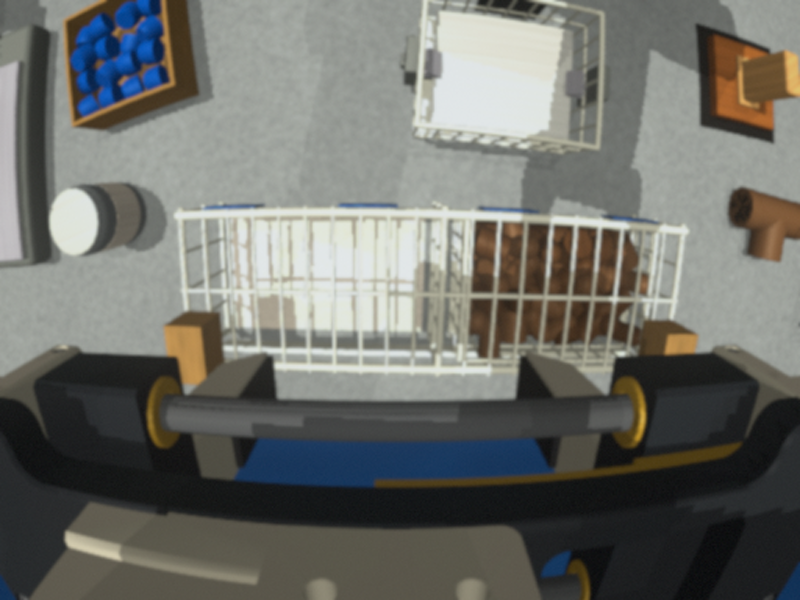

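Deck front corners at (180,213) and (686,229), mid frame at (443,212). Bin back rim corners at (416,136) and (600,151), front ones near (428,-3) and (604,12). Both grey catches sit at (433,65) and (578,83), the plate is level between them, and the block stands on the mat.

```bash
python3 - <<'E'
from h import *
s=1/1.5625
def U(z,pts,l=''):
    r=np.array([unproj(np.array(q)*s,z,'wrist') for q in pts])[:,:2]; print(l,z,r.round(1).tolist(),r.mean(0).round(1)); return r
def yaw(a,b): d=b-a; return np.arctan2(-d[0],d[1]).round(4)
r=U(103,[(180,213),(320,211),(443,213),(560,217),(686,229)],'front'); print(yaw(r[0],r[-1]),np.polyfit(r[:,1],r[:,0],1))
r=U(103,[(183,291),(440,295),(677,301)],'midrail'); print(yaw(r[0],r[-1]))
r=U(90,[(416,136),(600,151),(604,12)],'bin'); print(yaw(r[0],r[1]),np.linalg.norm(r[0]-r[1]))
e=r[1]-r[2]; print(np.arctan2(e[1],e[0]),np.linalg.norm(e))
U(0,[(235,290),(420,290)],'paper')
U(105,[(180,213),(686,229)])
# sharpened side by crop for later
E
```

```text
front 103 [[682.2, -245.3], [685.7, -122.6], [687.6, -25.0], [687.8, 72.7], [690.7, 201.9]] [686.8 -23.7]
-0.019 [1.76487793e-02 6.87234011e+02]
midrail 103 [[750.3, -248.4], [754.5, -26.1], [758.5, 200.7]] [754.4 -24.6]
-0.0182
bin 90 [[625.3, -46.1], [628.7, 113.5], [497.9, 121.4]] [584.   62.9]
-0.0218 159.6336973063382
-0.06036473149990661 131.12651415290645
paper 0 [[773.6, -236.4], [774.2, -37.0]] [ 773.9 -136.7]
 105 [[682.1, -244.3], [690.6, 200.4]] [686.4 -21.9]
```

```bash
cat > fit.py <<'E'
from h import *
from scipy.ndimage import map_coordinates, gaussian_filter
def ridge(f,n,A,B,w=5,k=60):
    A,B=np.array(A,float),np.array(B,float); t=np.linspace(.03,.97,k)[:,None]
    im=cv2.imread('pics/'+f).min(2).astype(float); im=gaussian_filter(im,.7)
    W=A+(B-A)*t; P=proj(W,n); d=np.gradient(P,axis=0); d/=np.linalg.norm(d,axis=1)[:,None]; nn=np.c_[-d[:,1],d[:,0]]
    o=np.arange(-w,w+.01,.25); S=P[:,None]+nn[:,None]*o[None,:,None]
    v=map_coordinates(im,[S[...,1],S[...,0]],order=1)
    pk=o[v.argmax(1)]; c=v.max(1)-np.median(v,1); ok=(c>15)&(abs(pk)<w-.3)
    Q=np.array([unproj(P[i]+nn[i]*pk[i],A[2],n) for i in range(k) if ok[i]])
    for _ in range(4):
        x=Q[:,:2]; m=np.median(x,0) if _==0 else x.mean(0); u=np.linalg.svd(x-x.mean(0))[2][0]; r=(x-x.mean(0))@[-u[1],u[0]]
        Q=Q[abs(r)<max(1.,2*np.median(abs(r)))]
    x=Q[:,:2]; u=np.linalg.svd(x-x.mean(0))[2][0]; u=u*np.sign(u[1] if abs(u[1])>.5 else u[0])
    return x.mean(0).round(1),u.round(4),len(Q),abs(r).mean().round(2)
E
python3 - <<'E'
from fit import *
for f,n in(('q.png','wrist'),('q2.png','scene'),('q3.png','side'),('s.png','scene'),('a.png','scene')):
    for z in (101,):
        print(f,'front',ridge(f,n,[682.5,-240,z],[690.5,198,z]))
        print(f,'mid',ridge(f,n,[750.5,-240,z],[758.5,198,z]))
for f,n in(('q2.png','scene'),('q3.png','side')):
    c=np.array([557.7,36.8]); R=lambda a:np.array([[np.cos(a),-np.sin(a)],[np.sin(a),np.cos(a)]])
    q=np.array([[64,79],[64,-79],[-64,-79],[-64,79]])@R(-.058).T+c
    q=np.c_[q,np.full(4,88.)]
    for i in range(4): print(f,'bin',i,ridge(f,n,q[i],q[(i+1)%4],4))
E
```

```text
q.png front (array([688. , -27.6]), array([0.0194, 0.9998]), 57, np.float64(0.27))
q.png mid (array([755.5,  48.5]), array([0.019 , 0.9998]), 33, np.float64(0.26))
q2.png front (array([6.884e+02, 2.000e-01]), array([0.0174, 0.9998]), 43, np.float64(0.5))
q2.png mid (array([756.4,  48.1]), array([0.0175, 0.9998]), 16, np.float64(0.33))
q3.png front (array([688.1,   6.8]), array([-0.0203,  0.9998]), 24, np.float64(3.49))
q3.png mid (array([757.4, -66.3]), array([-0.0263,  0.9997]), 28, np.float64(1.37))
s.png front (array([687.8, -41.6]), array([0.0184, 0.9998]), 24, np.float64(0.46))
s.png mid (array([756.7,  71.4]), array([0.0157, 0.9999]), 18, np.float64(0.39))
a.png front (array([688.5,   5. ]), array([0.0178, 0.9998]), 40, np.float64(0.5))
a.png mid (array([756.9,  80.3]), array([0.0094, 1.    ]), 17, np.float64(0.24))
q2.png bin 0 (array([614.4,  38. ]), array([-0.0565,  0.9984]), 11, np.float64(0.64))
q2.png bin 1 (array([554.6, -42.5]), array([ 0.9977, -0.0684]), 36, np.float64(0.41))
q2.png bin 2 (array([492. ,  22.8]), array([0.0865, 0.9963]), 28, np.float64(0.42))
q2.png bin 3 (array([573.6, 104.1]), array([ 0.9828, -0.1845]), 12, np.float64(0.79))
q3.png bin 0 (array([615.2,  -4. ]), array([0.0713, 0.9975]), 31, np.float64(0.43))
q3.png bin 1 (array([598.5, -47.9]), array([ 0.9985, -0.0542]), 11, np.float64(0.58))
q3.png bin 2 (array([493.3,  76.1]), array([0.0515, 0.9987]), 23, np.float64(0.36))
q3.png bin 3 (array([601.9, 124.5]), array([ 0.9961, -0.0883]), 6, np.float64(0.43))
```

```bash
python3 -m pendant '[[[-0.4,0.1,0],[0,0,-0.08],1],[[-0.8,0.3,0],[0,0,-0.1],1],[[-0.9,0.4,0],[0,0,-0.1],1],[[-0.9,0.4,0],[0,0,-0.1],1],[[-0.9,0.4,0],[0,0,-0.1],1],[[-0.9,0.4,0],[0,0,0],1],[[-0.9,0.4,-0.2],[0,0,0],1],[[-0.9,0.3,-0.4],[0,0,0],1],[[-0.9,0.3,-0.6],[0,0,0],1],[[-0.9,0.3,-0.6],[0,0,0],1]]'
python3 -m pendant '[[[-0.8,0.2,-0.6],[0,0,0],1],[[-0.4,0.1,-0.6],[0,0,0],1],[[-0.1,0,-0.5],[0,0,0],1],[[0,0,-0.5],[0,0,0],1],[[0,0,-0.4],[0,0,0],1],[[0,0,-0.2],[0,0,0],1],[[0,0,0],[0,0,0],1],[[0,0,0],[0,0,0],1],[[0,0,0],[0,0,0],1],[[0,0,0],[0,0,0],1]]'
python3 - <<'E'
from h import *
o=bot.get_obs();print(o['tool_pos'],o['tcp_rot'])
c=snap('wrist','r.png'); snap('side','r2.png')
E
```

```text
time: 30.12
tool_pos: [481.8, 36.1, 236.9]
tcp_rot: [3.142, 0.002, 3.084]
contact_force: [-0.4, -0.2, -0.3]
grip_width: 91.6
finger_force: 0.0
time: 30.95
tool_pos: [444.6, 44.7, 153.7]
tcp_rot: [3.142, 0.002, 3.084]
contact_force: [-0.3, -0.8, 0.8]
grip_width: 92.0
finger_force: 0.0
[444.58697929  44.66205413 153.67522062] [3.14151405e+00 1.51629550e-03 3.08395507e+00]
```

```bash
python3 - <<'E'
from h import *
c=cv2.imread('pics/r.png'); g=c.max(2)
ca,sa=np.cos(-.058),np.sin(-.058)
def w(x,y,z): return [557.7+ca*x-sa*y,36.8+sa*x+ca*y,z]
print(proj([w(-155,11,72),w(-155,-11,72),w(-115,11,72),w(-115,-11,72),w(-155,0,46)],'wrist').round(1))
x=proj([w(-150,0,72)],'wrist')[0]
for r in range(170,262,6):
    row=g[r,200:310]; i=np.where(row<45)[0]; print(r,(i.min()+200,i.max()+200,len(i)) if len(i) else None)
E
```

```text
[[263.3 150.1]
 [238.4 150.1]
 [262.9 194. ]
 [238.8 193.9]
 [251.  147.2]]
170 None
176 (np.int64(243), np.int64(255), 5)
182 (np.int64(243), np.int64(262), 18)
188 (np.int64(242), np.int64(262), 21)
194 (np.int64(243), np.int64(262), 20)
200 (np.int64(243), np.int64(262), 20)
206 (np.int64(243), np.int64(262), 20)
212 (np.int64(243), np.int64(262), 20)
218 (np.int64(242), np.int64(262), 21)
224 (np.int64(243), np.int64(261), 19)
230 (np.int64(226), np.int64(278), 53)
236 (np.int64(224), np.int64(279), 56)
242 (np.int64(223), np.int64(280), 58)
248 None
254 None
260 None
```

```bash
python3 - <<'E'
from h import *
c=cv2.imread('pics/r.png')
print([(r,c[r,252].tolist(),c[r,225].tolist()) for r in range(140,256,4)])
for z in(72,46): print(z,unproj((252,179),z,'wrist'),unproj((252,229),z,'wrist'))
g=cv2.imread('pics/c.png').max(2); r=[g[y,130:240].tolist() for y in (140,144,148)]
print(g[144,140:230:2].tolist())
# rim front wire in r.png
print(proj([[493,0,90],[493,41,90],[493,80,90],[493,41,0]],'wrist'))
E
```

```text
[(140, [163, 169, 165], [151, 156, 152]), (144, [165, 171, 167], [150, 155, 150]), (148, [163, 170, 165], [148, 153, 149]), (152, [162, 167, 162], [151, 157, 152]), (156, [141, 146, 141], [150, 154, 150]), (160, [38, 40, 39], [151, 156, 153]), (164, [52, 54, 53], [154, 159, 155]), (168, [56, 57, 56], [150, 156, 152]), (172, [54, 56, 55], [153, 158, 155]), (176, [45, 47, 45], [155, 160, 155]), (180, [41, 42, 42], [153, 160, 155]), (184, [39, 40, 39], [152, 158, 153]), (188, [38, 40, 39], [151, 157, 153]), (192, [41, 41, 40], [150, 157, 153]), (196, [40, 41, 41], [147, 153, 149]), (200, [39, 41, 40], [150, 156, 152]), (204, [39, 40, 40], [152, 157, 153]), (208, [39, 41, 39], [157, 163, 159]), (212, [38, 39, 38], [153, 159, 155]), (216, [35, 38, 37], [154, 159, 155]), (220, [37, 39, 38], [179, 191, 187]), (224, [38, 39, 39], [155, 175, 176]), (228, [35, 37, 36], [80, 88, 88]), (232, [37, 38, 39], [37, 41, 39]), (236, [36, 38, 37], [34, 36, 34]), (240, [33, 34, 33], [33, 35, 34]), (244, [30, 32, 31], [32, 33, 32]), (248, [49, 54, 54], [59, 66, 65]), (252, [150, 169, 170], [153, 172, 172])]
72 [429.08105164  45.31416553  72.        ] [477.0664626   42.54715064  72.        ]
46 [434.51400766  44.9127419   46.        ] [487.26928451  41.87067904  46.        ]
[143, 143, 142, 145, 147, 134, 68, 49, 50, 51, 52, 52, 52, 53, 52, 54, 53, 53, 53, 54, 54, 54, 55, 56, 55, 54, 42, 40, 40, 41, 41, 42, 41, 42, 43, 44, 43, 45, 43, 54, 133, 172, 135, 119, 141]
[[206.61253792 254.39533353]
 [251.24852174 252.58160879]
 [294.08069474 250.06101668]
 [251.67580641 219.37235101]]
```

```bash
python3 -m pendant '[[[-0.1,-0.01,-0.3],[0,0,0],1],[[0,0,-0.6],[0,0,0],1],[[0,0,-0.7],[0,0,0],1],[[0,0,-0.6],[0,0,0],1],[[0,0,-0.5],[0,0,0],1],[[0,0,-0.3],[0,0,0],1],[[0,0,-0.2],[0,0,0],1],[[0,0,0],[0,0,0],1],[[0,0,0],[0,0,0],0.5],[[0,0,0],[0,0,0],0]]'
python3 -m pendant '[[[0,0,0],[0,0,0],0],[[0,0,0],[0,0,0],-0.3],[[0,0,0],[0,0,0],-0.4],[[0,0,0],[0,0,0],-0.5],[[0,0,0],[0,0,0],-0.6],[[0,0,0],[0,0,0],-0.7],[[0,0,0],[0,0,0],-1],[[0,0,0],[0,0,0],-1],[[0,0,0],[0,0,0],-1],[[0,0,0],[0,0,0],-1]]'
python3 - <<'E'
from h import *
o=bot.get_obs();print(o['tool_pos'],o['tcp_rot'],o['moment'])
snap('scene','t1.png'); snap('side','t2.png')
E
```

```text
time: 31.88
tool_pos: [441.7, 44.4, 57.7]
tcp_rot: [3.142, 0.002, 3.084]
contact_force: [0.2, -1.6, -0.5]
grip_width: 82.7
finger_force: 0.0
time: 32.72
tool_pos: [441.0, 44.4, 56.9]
tcp_rot: [3.142, -0.0, 3.084]
contact_force: [0.1, -0.2, -0.3]
grip_width: 16.7
finger_force: 0.0
[441.00293625  44.4062385   56.91493301] [ 3.14151540e+00 -4.69875425e-05  3.08400976e+00] [ 0.06987295 -0.05845901 -0.01258925]
```

```bash
python3 - <<'E'
from h import *
o=bot.get_obs();print(o['grip_width'],o['finger_force'],o['contact_force'])
w=snap('wrist','u.png'); a=cv2.imread('pics/t1.png'); b=cv2.imread('pics/t2.png')
cv2.imwrite('pics/u2.png',np.vstack([np.hstack([cv2.resize(a[130:280,180:380],(400,300),interpolation=cv2.INTER_CUBIC),cv2.resize(b[100:250,180:380],(400,300),interpolation=cv2.INTER_CUBIC)]),cv2.resize(w[130:322,:],(800,300),interpolation=cv2.INTER_CUBIC)]))
E
```

```text
8.449720788522022 0.0 [-1.17385113 -0.70739147 -0.18991368]
```

View pics/u2.png

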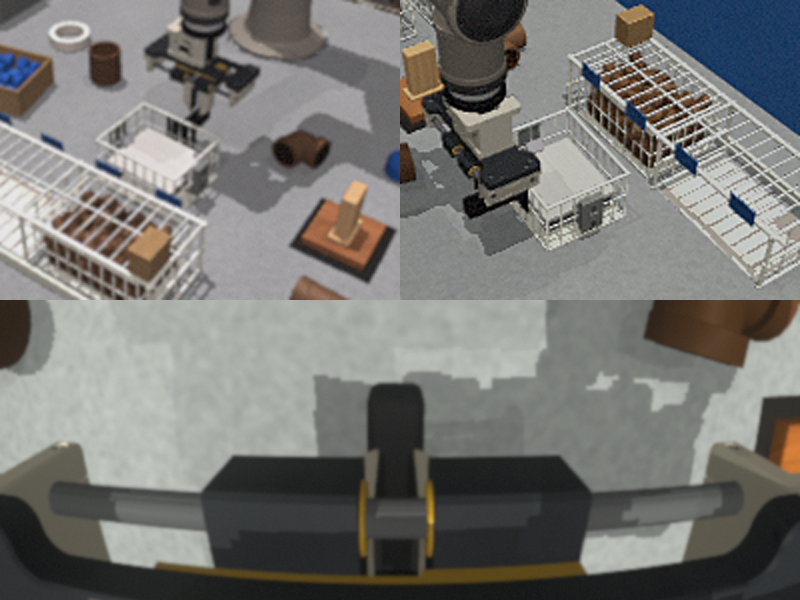

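Wrist (lower strip): bar tip at (396,385), fingers at (372,455) and (420,455), seemingly around the bar, yet the reading is 8 mm with no force. I let it settle and read again.

```bash
python3 -m pendant '[[[0,0,0],[0,0,0],-1],[[0,0,0],[0,0,0],-1],[[0,0,0],[0,0,0],-1],[[0,0,0],[0,0,0],-1],[[0,0,0],[0,0,0],-1],[[0,0,0],[0,0,0],-1],[[0,0,0],[0,0,0],-1],[[0,0,0],[0,0,0],-1],[[0,0,0],[0,0,0],-1],[[0,0,0],[0,0,0],-1]]'
python3 - <<'E'
from h import *
w=snap('wrist','v.png'); g=w.max(2)
for r in (205,210,214,220,226,232,240,250): print(r+0,g[r,215:290:2].tolist())
p=lambda x,y,z:proj([[x,y,z]],'wrist')[0].round(0).tolist()
print('tip rows',p(441,44.4,40),p(432,44.4,40),p(432,44.4,72),'bar end',p(412,46,72),p(412,46,60),p(412,46,46))
E
```

```text
time: 33.7
tool_pos: [441.0, 44.4, 56.9]
tcp_rot: [3.141, 0.0, 3.084]
contact_force: [-0.0, -0.2, 0.8]
grip_width: 0.1
finger_force: 0.0
205 [116, 113, 112, 113, 115, 117, 116, 116, 118, 114, 65, 36, 37, 40, 39, 40, 40, 39, 38, 41, 42, 40, 41, 41, 40, 41, 38, 37, 87, 125, 126, 126, 126, 125, 124, 123, 122, 122]
210 [115, 114, 112, 112, 112, 113, 113, 112, 112, 108, 61, 33, 35, 39, 38, 38, 36, 37, 39, 38, 37, 38, 39, 39, 39, 37, 36, 36, 80, 112, 112, 112, 111, 111, 111, 111, 109, 109]
214 [112, 113, 108, 108, 110, 110, 114, 113, 113, 108, 61, 33, 34, 37, 38, 38, 39, 39, 36, 36, 38, 37, 38, 38, 37, 38, 34, 34, 82, 114, 115, 114, 112, 112, 112, 111, 111, 112]
220 [113, 112, 111, 113, 111, 110, 109, 111, 113, 110, 63, 31, 33, 35, 37, 37, 37, 37, 37, 37, 37, 36, 38, 36, 38, 37, 33, 33, 81, 111, 112, 114, 113, 113, 113, 117, 115, 112]
226 [108, 109, 110, 115, 115, 117, 114, 114, 112, 108, 63, 30, 36, 49, 63, 77, 83, 61, 36, 35, 34, 51, 83, 80, 68, 50, 36, 37, 84, 108, 107, 105, 106, 111, 111, 112, 113, 113]
232 [39, 36, 37, 36, 35, 38, 36, 36, 36, 36, 32, 33, 34, 32, 34, 71, 98, 60, 29, 27, 27, 52, 95, 81, 37, 32, 33, 34, 34, 34, 37, 36, 34, 34, 35, 35, 34, 35]
240 [30, 34, 31, 31, 34, 30, 33, 30, 31, 32, 31, 30, 31, 29, 32, 60, 93, 54, 26, 26, 27, 42, 91, 72, 33, 31, 30, 28, 28, 29, 30, 30, 30, 31, 31, 29, 29, 29]
250 [30, 31, 32, 32, 30, 31, 28, 32, 31, 31, 32, 29, 29, 28, 39, 87, 84, 40, 22, 26, 23, 37, 94, 117, 61, 29, 29, 30, 31, 28, 28, 28, 28, 28, 28, 27, 27, 29]
tip rows [252.0, 219.0] [251.0, 207.0] [251.0, 223.0] bar end [252.0, 190.0] [252.0, 185.0] [252.0, 181.0]
```

```bash
python3 -m pendant '[[[0,0,0],[0,0,0],0],[[0,0,0],[0,0,0],0],[[0,0,0],[0,0,0],0],[[0,0,0],[0,0,0],0],[[0,0,0],[0,0,0],0],[[0,0,0],[0,0,0],0],[[0,0,0],[0,0,0],0],[[0,0,0],[0,0,0],0],[[0,0,0],[0,0,0],0],[[0,0,0],[0,0,0],0]]'
python3 - <<'E'
from h import *
w=snap('wrist','x.png'); g=w.max(2)
for r in (200,206,212,218,222,226,232): print(r+0,g[r,200:305:3].tolist())
ca,sa=np.cos(-.058),np.sin(-.058)
T=[441,44.4]
for z in(40,72,100):
  print(z,proj([[T[0]-9*ca-sa*0+0.058*d,T[1]+d+.5,z] for d in(-27,-23,23,27)],'wrist').round(0).tolist())
E
```

```text
time: 34.58
tool_pos: [441.0, 44.4, 56.9]
tcp_rot: [3.141, -0.0, 3.084]
contact_force: [-0.3, 0.7, -0.6]
grip_width: 45.9
finger_force: 0.0
200 [170, 130, 125, 122, 123, 127, 125, 125, 125, 123, 118, 115, 44, 41, 45, 45, 44, 45, 47, 52, 56, 56, 51, 44, 106, 124, 126, 127, 128, 124, 120, 131, 132, 133, 137]
206 [169, 122, 122, 127, 129, 125, 122, 122, 124, 126, 126, 124, 45, 42, 43, 44, 43, 44, 46, 46, 45, 46, 42, 39, 115, 125, 124, 121, 120, 119, 119, 123, 132, 127, 130]
212 [182, 128, 122, 125, 125, 124, 121, 118, 120, 122, 121, 116, 42, 40, 43, 43, 44, 43, 41, 43, 41, 43, 42, 40, 112, 121, 122, 122, 122, 121, 121, 125, 124, 123, 121]
218 [184, 130, 118, 119, 124, 122, 121, 119, 122, 123, 122, 119, 42, 39, 42, 41, 44, 41, 42, 41, 40, 42, 41, 38, 112, 122, 120, 121, 121, 120, 120, 129, 130, 127, 128]
222 [179, 140, 121, 122, 123, 124, 123, 123, 121, 118, 119, 118, 41, 38, 40, 42, 40, 41, 41, 40, 41, 42, 40, 40, 110, 118, 121, 122, 122, 123, 121, 124, 124, 121, 120]
226 [176, 139, 115, 113, 115, 118, 120, 123, 126, 125, 122, 116, 43, 36, 41, 40, 39, 39, 38, 40, 40, 39, 38, 43, 111, 117, 114, 118, 122, 122, 122, 120, 116, 114, 115]
232 [113, 114, 106, 46, 46, 117, 119, 118, 119, 121, 121, 118, 43, 36, 38, 39, 38, 39, 38, 39, 40, 38, 36, 48, 117, 119, 117, 120, 120, 120, 120, 85, 36, 77, 112]
40 [[213.0, 207.0], [219.0, 207.0], [285.0, 207.0], [291.0, 207.0]]
72 [[206.0, 223.0], [213.0, 223.0], [291.0, 223.0], [297.0, 223.0]]
100 [[198.0, 242.0], [206.0, 242.0], [297.0, 242.0], [305.0, 242.0]]
```

```bash
python3 -m pendant '[[[0,0,-0.1],[0,0,0],0],[[0,0,-0.1],[0,0,0],0],[[0,0,-0.1],[0,0,0],0],[[0,0,-0.1],[0,0,0],0],[[0,0,-0.1],[0,0,0],0],[[0,0,-0.1],[0,0,0],0],[[0,0,0],[0,0,0],0],[[0,0,0],[0,0,0],0],[[0,0,0],[0,0,0],0],[[0,0,0],[0,0,0],0]]'
python3 - <<'E'
from h import *
w=snap('wrist','y.png'); g=w.max(2)
for r in (214,222,226,232,238): print(r,g[r,200:305:3].tolist())
for x,z in((404,64),(404,84),(404,104)): print(proj([[x,44,z]],'wrist').round(0))
E
```

```text
time: 35.47
tool_pos: [441.2, 44.4, 39.1]
tcp_rot: [3.142, 0.0, 3.084]
contact_force: [0.2, -0.1, 0.8]
grip_width: 46.0
finger_force: 0.0
214 [118, 121, 125, 126, 124, 121, 120, 123, 125, 122, 125, 70, 38, 41, 42, 42, 42, 43, 42, 41, 41, 43, 40, 37, 55, 125, 122, 121, 117, 118, 116, 117, 119, 122, 121]
222 [122, 119, 119, 121, 120, 119, 117, 117, 121, 121, 121, 67, 36, 39, 41, 40, 38, 40, 41, 39, 40, 40, 39, 36, 58, 121, 123, 120, 120, 121, 118, 121, 125, 124, 124]
226 [117, 113, 112, 112, 117, 119, 119, 120, 119, 120, 121, 68, 36, 37, 38, 39, 37, 41, 40, 39, 39, 39, 39, 34, 57, 119, 121, 119, 119, 120, 118, 117, 117, 113, 114]
232 [112, 112, 104, 44, 45, 118, 123, 123, 122, 118, 120, 71, 31, 36, 39, 38, 38, 37, 38, 39, 38, 38, 37, 31, 64, 117, 115, 116, 118, 120, 121, 84, 33, 77, 111]
238 [112, 108, 56, 35, 41, 111, 117, 118, 119, 120, 121, 71, 32, 36, 35, 37, 37, 36, 37, 38, 37, 38, 36, 32, 75, 119, 116, 117, 119, 120, 121, 81, 31, 33, 94]
[[247. 180.]]
[[246. 189.]]
[[245. 201.]]
```

```bash
python3 -m pendant '[[[0,0,-0.1],[0,0,0],0],[[0,0,-0.1],[0,0,0],0],[[0,0,-0.1],[0,0,0],0],[[0,0,-0.1],[0,0,0],0],[[0,0,-0.07],[0,0,0],0],[[0,0,0],[0,0,0],0],[[0,0,0],[0,0,0],-0.4],[[0,0,0],[0,0,0],-0.6],[[0,0,0],[0,0,0],-1],[[0,0,0],[0,0,0],-1]]'
python3 -m pendant '[[[0,0,0],[0,0,0],-1],[[0,0,0],[0,0,0],-1],[[0,0,0],[0,0,0],-1],[[0,0,0],[0,0,0],-1],[[0,0,0],[0,0,0],-1],[[0,0,0],[0,0,0],-1],[[0,0,0],[0,0,0],-1],[[0,0,0],[0,0,0],-1],[[0,0,0],[0,0,0],-1],[[0,0,0],[0,0,0],-1]]'
python3 -c "
from plant import bot; o=bot.get_obs(); print(o['moment'],o['tcp_rot'])"
```

```text
time: 36.35
tool_pos: [441.1, 44.4, 25.0]
tcp_rot: [3.142, 0.0, 3.084]
contact_force: [-0.7, 0.1, -0.8]
grip_width: 24.0
finger_force: 0.0
time: 37.18
tool_pos: [441.1, 44.3, 24.9]
tcp_rot: [-3.142, 0.0, 3.084]
contact_force: [-1.2, -1.9, 4.1]
grip_width: 21.8
finger_force: 30.0
[-0.21682513  0.0750151  -0.29696281] [-3.14159059e+00  2.37105464e-04  3.08404434e+00]
```

```bash
python3 - <<'E'
from h import *
s=1/1.5625
for z,p in((60,(520,408)),(60,(592,462)),(60,(465,462)),(60,(535,530)),(0,(622,448)),(95,(632,395))): print(z,unproj(np.array(p)*s,z,'side').round(0))
E
```

```text
60 [ 549. -280.   60.]
60 [ 570. -407.   60.]
60 [ 423. -305.   60.]
60 [ 435. -436.   60.]
0 [ 663. -398.    0.]
95 [ 679. -373.   95.]
```

```bash
python3 -m pendant '[[[0,-0.1,0],[0,0,0],-1],[[0,-0.3,0],[0,0,0.03],-1],[[0,-0.5,0],[0,0,0.05],-1],[[0,-0.6,0],[0,0,0.05],-1],[[0,-0.6,0],[0,0,0.05],-1],[[0,-0.6,0],[0,0,0.05],-1],[[0,-0.6,0],[0,0,0.05],-1],[[0,-0.6,0],[0,0,0.05],-1],[[0,-0.6,0],[0,0,0],-1],[[0,-0.5,0],[0,0,0],-1]]'
python3 -m pendant '[[[0,-0.4,0],[0,0,0],-1],[[0,-0.2,0],[0,0,0],-1],[[0,-0.1,0],[0,0,0],-1],[[0,-0.03,0],[0,0,0],-1],[[0,0,0],[0,0,0],-1],[[0,0,0],[0,0,0],-1],[[0,0,0],[0,0,0],-1],[[0,0,0],[0,0,0],-1],[[0,0,0],[0,0,0],-1],[[0,0,0],[0,0,0],-1]]'
python3 - <<'E'
from fit import *
o=bot.get_obs(); print(o['tool_pos'],o['tcp_rot'],o['moment'])
snap('scene','z1.png'); snap('side','z2.png')
a=o['tcp_rot'][2]; a=a-np.sign(a)*np.pi; t=o['tool_pos'][:2]
R=np.array([[np.cos(a),-np.sin(a)],[np.sin(a),np.cos(a)]]); c=t+R@[116.85,0]; print('bin',c,a)
q=np.array([[64,79],[64,-79],[-64,-79],[-64,79]])@R.T+c; q=np.c_[q,np.full(4,88.)]
for f,n in(('z1.png','scene'),('z2.png','side')):
    for i in range(4): print(f,'exp',((q[i]+q[(i+1)%4])/2)[:2].round(1),ridge(f,n,q[i],q[(i+1)%4],4))
E
```

```text
time: 38.02
tool_pos: [441.0, -106.2, 24.9]
tcp_rot: [3.141, 0.0, 3.125]
contact_force: [0.7, 5.3, 5.8]
grip_width: 22.1
finger_force: 30.1
time: 38.85
tool_pos: [441.1, -127.5, 25.0]
tcp_rot: [-3.141, 0.0, 3.124]
contact_force: [-0.9, 0.1, 5.7]
grip_width: 21.7
finger_force: 30.0
[ 441.05683596 -127.5266535    24.96086632] [-3.14137891e+00  1.50679519e-04  3.12438923e+00] [0.20186509 0.04751417 0.1872661 ]
bin [ 557.88954506 -129.53677402] -0.017203420422906568
z1.png exp [ 621.9 -130.6] (array([ 621.4, -185. ]), array([0.1102, 0.9939]), 12, np.float64(0.63))
z1.png exp [ 556.5 -208.5] (array([ 565.5, -206. ]), array([ 1.   , -0.005]), 40, np.float64(0.56))
z1.png exp [ 493.9 -128.4] (array([ 495. , -141.7]), array([0.0357, 0.9994]), 36, np.float64(0.65))
z1.png exp [559.2 -50.5] (array([533.8, -49.4]), array([1.    , 0.0011]), 12, np.float64(0.66))
z2.png exp [ 621.9 -130.6] (array([ 618.4, -102.2]), array([0.0094, 1.    ]), 36, np.float64(0.32))
z2.png exp [ 556.5 -208.5] (array([ 597.7, -210.8]), array([1.    , 0.0018]), 14, np.float64(0.4))
z2.png exp [ 493.9 -128.4] (array([489.3, -99.8]), array([-0.1495,  0.9888]), 4, np.float64(0.35))
z2.png exp [559.2 -50.5] (array([569.3, -53.6]), array([ 0.9996, -0.0266]), 37, np.float64(0.44))
```

```bash
python3 -m pendant '[[[0.1,0,0],[0,0,0],-1],[[0.3,-0.01,0],[0,0,0],-1],[[0.4,-0.01,0],[0,0,0],-1],[[0.5,-0.01,0],[0,0,0],-1],[[0.5,-0.01,0],[0,0,0],-1],[[0.5,-0.01,0],[0,0,0],-1],[[0.5,-0.01,0],[0,0,0],-1],[[0.5,-0.01,0],[0,0,0],-1],[[0.4,-0.01,0],[0,0,0],-1],[[0.3,0,0],[0,0,0],-1]]'
python3 -m pendant '[[[0.3,-0.01,0],[0,0,0],-1],[[0.3,0,0],[0,0,0],-1],[[0.3,-0.01,0],[0,0,0],-1],[[0.3,0,0],[0,0,0],-1],[[0.3,-0.01,0],[0,0,0],-1],[[0.2,0,0],[0,0,0],-1],[[0.1,0,0],[0,0,0],-1],[[0,0,0],[0,0,0],-1],[[0,0,0],[0,0,0],-1],[[0,0,0],[0,0,0],-1]]'
python3 - <<'E'
from fit import *
o=bot.get_obs(); print(o['tool_pos'],o['tcp_rot'],o['moment'])
snap('scene','za.png'); snap('side','zb.png')
E
```

```text
time: 39.78
tool_pos: [560.8, -129.8, 25.0]
tcp_rot: [3.141, -0.002, 3.124]
contact_force: [-7.1, -0.1, 9.5]
grip_width: 22.0
finger_force: 30.0
time: 40.62
tool_pos: [615.0, -130.8, 25.0]
tcp_rot: [-3.142, 0.0, 3.124]
contact_force: [-1.6, 0.0, 3.8]
grip_width: 22.0
finger_force: 30.0
[ 615.03672321 -130.81672676   24.99989493] [-3.14150230e+00  7.66509862e-05  3.12370287e+00] [0.12939766 0.12730017 0.01758153]
```

```bash
python3 -m pendant '[[[0.05,0,0],[0,0,0],-1],[[0.1,0,0],[0,0,0],-1],[[0.15,0,0],[0,0,0],-1],[[0.15,-0.01,0],[0,0,0],-1],[[0.12,0,0],[0,0,0],-1],[[0.08,0,0],[0,0,0],-1],[[0.04,0,0],[0,0,0],-1],[[0.02,0,0],[0,0,0],-1],[[0,0,0],[0,0,0],-1],[[0,0,0],[0,0,0],-1]]'
python3 - <<'E'
from fit import *
o=bot.get_obs(); print(o['tool_pos'],o['tcp_rot'],o['contact_force'])
snap('scene','zc.png'); snap('side','zd.png')
a=o['tcp_rot'][2]; a=a-np.sign(a)*np.pi; t=o['tool_pos'][:2]
R=np.array([[np.cos(a),-np.sin(a)],[np.sin(a),np.cos(a)]]); c=t+R@[116.85,0]; print('bin',c,a)
# compare bin's front rim (z 88) vs shelf front rail (z 101) in same images
for f,n in(('zc.png','scene'),('zd.png','side')):
    q=np.array([[-64,-79],[-64,79]])@R.T+c
    for z in (88,45): print(f,'bin front exp',q.mean(0).round(1),ridge(f,n,[*q[0],z],[*q[1],z],3))
E
```

```text
time: 41.55
tool_pos: [635.4, -131.1, 25.0]
tcp_rot: [3.141, -0.002, 3.124]
contact_force: [-5.2, 0.3, 6.9]
grip_width: 21.7
finger_force: 30.0
[ 635.3577126  -131.09749714   24.96168045] [ 3.14143949e+00 -2.00965104e-03  3.12368142e+00] [-5.21861698  0.30863689  6.86394116]
bin [ 752.18896965 -133.19031292] -0.01791123395264238
zc.png bin front exp [ 688.2 -132. ] (array([ 676.7, -176. ]), array([0.022 , 0.9998]), 3, np.float64(0.0))
zc.png bin front exp [ 688.2 -132. ] (array([684.4, -85.9]), array([-0.4195,  0.9077]), 2, np.float64(0.0))
zd.png bin front exp [ 688.2 -132. ] (array([697.3, -57.4]), array([0.0219, 0.9998]), 3, np.float64(0.0))
zd.png bin front exp [ 688.2 -132. ] (array([ 688.3, -166.8]), array([0.0582, 0.9983]), 10, np.float64(4.84))
```

```bash
python3 -m pendant '[[[0.03,0,0],[0,0,0],-1],[[0,0,0],[0,0,0],-1],[[0,0,0],[0,0,0],-1],[[0,0,0],[0,0,0],-1],[[0,0,0],[0,0,0],-1],[[0,0,0],[0,0,0],-1],[[0,0,0],[0,0,0],-1],[[0,0,0],[0,0,0],-1],[[0,0,0],[0,0,0],-1],[[0,0,0],[0,0,0],-1]]'
python3 - <<'E'
from fit import *
o=bot.get_obs(); print(o['tool_pos'],o['tcp_rot'],o['contact_force'],o['moment'])
snap('side','zf.png')
E
```

```text
time: 42.48
tool_pos: [636.2, -131.1, 25.0]
tcp_rot: [3.141, -0.002, 3.124]
contact_force: [-5.2, 0.0, 7.6]
grip_width: 22.0
finger_force: 30.0
[ 636.20366292 -131.07739882   25.00873785] [ 3.14142602e+00 -2.06128085e-03  3.12370910e+00] [-5.23454901  0.04644138  7.57714214] [ 0.04043063  0.7375063  -0.01487114]
```

```bash
python3 -m pendant '[[[0,0,0],[0,0,0],-0.5],[[0,0,0],[0,0,0],-0.4],[[0,0,0],[0,0,0],-0.2],[[0,0,0],[0,0,0],0],[[0,0,0],[0,0,0],0],[[0,0,0],[0,0,0],0],[[0,0,0],[0,0,0],0],[[0,0,0.1],[0,0,0],0],[[0,0,0.3],[0,0,0],0],[[0,0,0.5],[0,0,0],0]]'
python3 -m pendant '[[[0,0,0.7],[0,0,0],0],[[0,0,0.9],[0,0,0],0],[[0,0,0.9],[0,0,0],0],[[0,0,0.9],[0,0,0],0],[[0,0,0.9],[0,0,0],0],[[0,0,0.9],[0,0,0],0],[[0.2,0,0.9],[0,0,0],0],[[0.5,0.2,0.9],[0,0,0],0],[[0.8,0.3,0.6],[0,0,0],0],[[0.7,0.3,0],[0,0,0],0]]'
python3 -m pendant '[[[0.6,0.2,0],[0,0,0],0],[[0.3,0.2,0],[0,0,0],0],[[0,0,0],[0,0,0],0],[[0,0,0],[0,0,0],0],[[0,0,0],[0,0,0],0],[[0,0,0],[0,0,0],0],[[0,0,0],[0,0,0],0],[[0,0,0],[0,0,0],0],[[0,0,0],[0,0,0],0],[[0,0,0],[0,0,0],0]]'
python3 - <<'E'
from fit import *
o=bot.get_obs(); print(o['tool_pos'],o['tcp_rot'])
w=snap('wrist','fin.png'); s=snap('scene','fin2.png'); d=snap('side','fin3.png')
cv2.imwrite('pics/fin4.png',np.vstack([cv2.resize(w[50:242,90:430],(800,452),interpolation=cv2.INTER_CUBIC)[:360],np.hstack([cv2.resize(d[100:250,240:440],(320,240),interpolation=cv2.INTER_CUBIC),cv2.resize(s[150:300,120:420],(480,240),interpolation=cv2.INTER_CUBIC)])]))
print('front',ridge('fin.png','wrist',[682.5,-240,101],[690.5,198,101]))
for x in (686,688,690,692):
    print(x,ridge('fin.png','wrist',[x-1.5,-208,88],[x+1.5,-57,88],2))
E
```

```text
time: 43.37
tool_pos: [636.3, -130.8, 51.2]
tcp_rot: [3.141, -0.003, 3.124]
contact_force: [-0.9, -0.2, 0.5]
grip_width: 45.9
finger_force: 0.0
time: 44.2
tool_pos: [705.0, -107.3, 287.3]
tcp_rot: [-3.139, 0.01, 3.123]
contact_force: [1.6, -0.6, 1.1]
grip_width: 45.9
finger_force: 0.0
time: 45.03
tool_pos: [730.0, -95.3, 280.1]
tcp_rot: [3.142, 0.0, 3.123]
contact_force: [0.4, 1.0, 0.2]
grip_width: 46.0
finger_force: 0.0
[730.03912544 -95.27246315 280.11173046] [3.14154931e+00 2.06827198e-04 3.12330263e+00]
front (array([688.2, -19.7]), array([0.0189, 0.9998]), 56, np.float64(0.24))Traceback (most recent call last):
  File "<stdin>", line 7, in <module>
  File "fit.py", line 12, in ridge
    x=Q[:,:2]; m=np.median(x,0) if _==0 else x.mean(0); u=np.linalg.svd(x-x.mean(0))[2][0]; r=(x-x.mean(0))@[-u[1],u[0]]
      ~^^^^^^
IndexError: too many indices for array: array is 1-dimensional, but 2 were indexed
```

```bash
python3 - <<'E'
from fit import *
c=cv2.imread('pics/fin.png'); g=c.max(2)
P=[]
for x in np.arange(590,676,6):
    ys=np.arange(-160,-100,.5); p=proj(np.c_[np.full(len(ys),x),ys,np.full(len(ys),72.)],'wrist')
    v=map_coordinates(g.astype(float),[p[:,1],p[:,0]],order=1); m=v<75; 
    if m.sum(): P.append((x,ys[m].min(),ys[m].max(),ys[m].mean())); print(P[-1])
P=np.array([q for q in P if 15<q[2]-q[1]<28]); print(np.polyfit(P[:,0]-636,P[:,3],1))
for n,f in(('scene','fin2.png'),('side','fin3.png')):
  for x in np.arange(676,700,2.):
    # mean whiteness along candidate bin front lines near rim between z 88
    t=np.linspace(-205,-60,120); q=proj(np.c_[x+.0185*(t+133),t,np.full(120,88.)],n); im=cv2.imread('pics/'+f).min(2).astype(float)
    print(n,x,map_coordinates(im,[q[:,1],q[:,0]],order=1).mean().round(0),end='; ')
E
```

```text
(np.int64(614), np.float64(-138.0), np.float64(-119.5), np.float64(-128.75))
(np.int64(620), np.float64(-138.0), np.float64(-119.0), np.float64(-128.5))
(np.int64(626), np.float64(-138.0), np.float64(-118.5), np.float64(-128.25))
(np.int64(632), np.float64(-138.5), np.float64(-118.5), np.float64(-128.5))
(np.int64(638), np.float64(-138.5), np.float64(-118.5), np.float64(-128.5))
(np.int64(644), np.float64(-138.5), np.float64(-118.5), np.float64(-128.5))
(np.int64(650), np.float64(-139.0), np.float64(-119.0), np.float64(-129.0))
(np.int64(656), np.float64(-139.0), np.float64(-119.0), np.float64(-129.0))
(np.int64(662), np.float64(-139.0), np.float64(-119.0), np.float64(-129.0))
(np.int64(668), np.float64(-139.0), np.float64(-119.5), np.float64(-129.25))
(np.int64(674), np.float64(-139.0), np.float64(-119.0), np.float64(-129.0))
[-1.21212121e-02 -1.28653030e+02]
scene 676.0 207.0; scene 678.0 194.0; scene 680.0 175.0; scene 682.0 158.0; scene 684.0 150.0; scene 686.0 150.0; scene 688.0 154.0; scene 690.0 157.0; scene 692.0 155.0; scene 694.0 146.0; scene 696.0 136.0; scene 698.0 130.0; side 676.0 85.0; side 678.0 82.0; side 680.0 70.0; side 682.0 58.0; side 684.0 61.0; side 686.0 63.0; side 688.0 67.0; side 690.0 81.0; side 692.0 95.0; side 694.0 98.0; side 696.0 92.0; side 698.0 86.0;
```

```bash
python3 -c "
from plant import bot
print(bot.close_job())"
```

```text
the job is handed in; nothing more can be done
None
```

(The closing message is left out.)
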